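# Get the check weight from behind the tall gauges and put it on the scale

## Task

The small check weight on the wooden board is hemmed in by a bottle, a plug and a block. Stand these three aside upright in the grey side tray, then stand the weight in the middle of the scale's round pan, and only then put each of the three back upright on the very place on the board where it stood at first. Leave the shim, the tape roll and the eraser alone.

Things in the scene. Friction and masses are not known exactly. Their poses are not given: they have to be found in the camera images.
- storage_board: Fixed light wooden board, 140 (x) x 165 (y) x 12 mm high. Origin: centre of its underside; z up; at yaw 0 x points away from the robot, y to its left. Its flat top has four dark round places at (x, y) mm: centre (20, 0), where the weight stands; left (20, 52), right (20, -52), front (-32, 0), for bottle, plug and block, in changing order. Put each back within 12 mm of where it stood; its yaw is free.
- side_tray: Fixed low grey tray, 110 (x) x 225 (y) mm outside, rim 14 mm high, walls 4 mm; its floor is flat and 4 mm thick (its top 4 mm above the bench). Origin: centre of its underside; z up, long axis along its y. Big enough for bottle, plug and block in one row along y about 70 mm apart.
- scale: Fixed small grey bench scale, 130 x 100 mm, with a round steel pan of 84 mm diameter whose flat top is 40 mm above the bench and does not sink. Origin: at bench height exactly under the centre of the pan; z up. The dark display is on its -x side (towards the robot).
- check_weight: Loose bright metal 100 g check weight, a cylinder 22 mm in diameter and 37 mm high with a neck and a knob; behaves as a plain cylinder 22 x 37 mm. About 0.1 kg. Origin: centre of its underside; z up along its axis.
- bottle: Loose white squeeze bottle with pointed spout cap, the one on the board (another stands far off), upright: body 46 mm in diameter up to 88 mm, above that a round cap, which grips like a cylinder of 25 mm diameter from 88 to 130 mm. About 0.11 kg. Best gripped from above by the cap. Origin: centre of its underside; z up along its axis.
- plug: Loose turned setting plug, upright, 104 mm high: steel foot 42 mm in diameter and 12 mm high, steel shank 26 mm in diameter, ribbed black grip 32 to 34 mm in diameter from 66 to 104 mm. About 0.2 kg. Origin: centre of its underside; z up along its axis.
- block: Loose aluminium setting block with cross holes, upright, 30 (its x) x 38 (its y) x 100 mm high, about 0.25 kg. Origin: centre of its underside; z up.
- shim: Loose olive setting block, 18 x 34 x 9 mm, lying on the bench. Bystander: not to be moved. Origin: centre of its underside.
- tape: Loose roll of grey tape lying flat between the empty carton and the meter, 66 mm in diameter, 24 mm high. Bystander: not to be moved. Origin: centre of its underside.
- eraser_block: Loose eraser in a sleeve, 20 x 42 x 12 mm, lying on the bench. Bystander: not to be moved. Origin: centre of its underside.
Mind the look-alikes: they are no part of the job. What is shaped like the plug but blue or green is not meant.

How it is judged:
By the outcome, as a careful person would: the job done as asked, in the order asked, and still so for the second after the job is handed in, with the robot touching nothing.
It also fails if it takes over 141 s, if anything falls off the work surface, if the arm or the gripper's body presses on something with over 40 N, if the wrist force passes 120 N, or if a joint passes its speed limit or range.

## Robot

A 6-joint arm with a two-finger parallel gripper is mounted at the origin on a cart in front of the work surface, level with it; the furniture and walls round the work are solid. World frame = base frame: x ahead of the robot, y to its left, z up, the work surface at z = 0. Lengths are in mm, angles in rad, forces in N, time in s.
With the tool pointing down it reaches from about 400 to 825 mm from the base axis. Payload 7 kg.
Tool frame: the origin (TCP) lies between the finger pads; the fingertips stand 25 mm ahead of it and the grasp point (between the pads) lies 6 mm ahead of it; y points along the fingers, x is the direction in which the jaws open and shut, and the axes are right-handed (so a half turn about y gives the same grasp; the last joint's range is limited). The gripper opens to 85 mm and grips with 20 to 120 N. Pads are 22 mm wide; open, the fingers measure 114 mm over their backs; the gripper's body (76 mm by 85 mm) begins 54 mm behind the grasp point. The pads swing forward as they close: fully open they stand 13 mm farther back than shut.
Start: joints at [1.561, 0.359, 0.012, 0, -1.224, -0.288], TCP at [198.066, 645.264, 256.302] pointing down, gripper open.
Joint ranges: [-3.07, 3.07], [-1.43, 2.12], [-1.02, 1.25], [-3.03, 1.67], [-3.05, -0], [-3.03, 3.03]. Speed limits (rad/s): [2.39, 2.39, 3.01, 3.14, 3.14, 3.14].

## Interface

Orientations are given as a rotation vector (axis times angle).
In Python, from rig import arm gives the robot as it stands.
- The arm moves only by the shell command python3 -m jog 'ROWS'. ROWS is text: rows parted by semicolons, each of 7 numbers parted by spaces: the turn, a rotation vector about the tool's x, y, z in rad, then the shift along the tool's x, y, z in m, then the opening in per cent of the stroke, from 0 (shut) to 100 (fully open). In form: wx wy wz dx dy dz fingers; .... A call has exactly 10 rows; each row is the pose to reach, as a shift and turn from the pose commanded when the call began, along the tool's axes at that moment; what a row does not reach only later rows make up. A row lasts 1/12 s, in which the tool goes at most 41.7 mm and 7.16 degrees, less where a joint would pass 70% of its speed; a pose out of reach is approached as far as the arm can. A call with a gripper value outside its range is refused whole. The fingers move at their own pace and stop on an object; the grip force is fixed at half the most. Time passes only in rows, so rows that repeat a pose let the fingers close, or fill a call up. It gives the time, the measured TCP pose, the force and the opening at its end, in the units of the state.
- arm.get_obs(): the state, without advancing time (a new reading comes with each control period).
- arm.read_camera(name): name is "side" or "top"; returns a dict with "pixels" (400x640x3 uint8, red, green, blue), "fx", "fy", "cx", "cy" (pixels), "D" ([k1, k2, p1, p2, k3] as OpenCV has them; the pictures are not rectified), "cam_to_world" (4x4, takes a point from camera to world coordinates). Camera axes: x right, y down, z forward; pixel columns grow to the right and rows downward; lengths in mm; the calibration is good to about 2 mm. A picture is of the moment at which its call begins. There is no depth.
- arm.close_job(): hands the job in, once; it reports no verdict.
The state is a dict: "time_s": time; "joints": joint angles; "dq": joint speeds; "joint_efforts": joint torques, N m; "position": TCP position; "tcp_rot": TCP orientation; "ft_force": force on the tool from outside, world axes, zero at the start; "moment": the same for the moment, N m; "width": finger opening in mm.
Only numpy, scipy, OpenCV 4.12 (cv2) and the standard library are available. Lean on these libraries where they do the work, as an engineer would, in place of code of your own. Each camera call takes 0.05 s, during which the arm holds its last target.

## Working session

There is one attempt and no reset: what is moved stays moved. The work goes in short steps, Python scripts to look and compute and a shell command to move; the robot and the scene stay as the last step left them, time stands still between calls to the robot, and variables do not carry over. Pictures are saved under pics/ and viewed, and the job is handed in when it is done.

```bash
ls; mkdir -p pics
python3 - <<'E'
from rig import arm
import cv2
o=arm.get_obs()
for k,v in o.items(): print(k,v)
for n in("side","top"):
    c=arm.read_camera(n)
    cv2.imwrite(f"pics/{n}0.png",c["pixels"][:,:,::-1])
    print(n,c["fx"],c["fy"],c["cx"],c["cy"],c["D"]);print(c["cam_to_world"])
E
```

```text
pics
time_s 0.0
joints [ 1.56108461e+00  3.59343377e-01  1.10627653e-02 -3.46570259e-04
 -1.22414718e+00 -2.88109777e-01]
dq [ 1.18246405e-03 -2.21203228e-03  2.13384470e-04 -5.59893223e-04
 -4.13944879e-04 -1.59045278e-05]
joint_efforts [-1.07615390e-04 -5.83323884e+01  2.93425244e+01  6.93693146e+00
 -5.84886715e-03  1.83672205e-05]
position [197.95821126 644.84131201 255.39415863]
tcp_rot [-1.05455095  1.42451303 -1.42647397]
ft_force [-0.02376795  0.57517536 -0.25565153]
moment [-0.05561805 -0.00701532  0.00438855]
width 85.34405480028352
side 472.1970541381531 472.1970541381531 318.5088328887934 196.3086078233492 [0.0129974 0.        0.        0.        0.       ]
[[ 8.98859473e-01 -1.56760793e-01  4.09240395e-01 -3.68728035e+01]
 [-4.38127490e-01 -3.42321596e-01  8.31180021e-01 -1.15035590e+03]
 [ 9.79538618e-03 -9.26413503e-01 -3.76380222e-01  5.92509962e+02]
 [ 0.00000000e+00  0.00000000e+00  0.00000000e+00  1.00000000e+00]]
top 377.73449595362365 377.73449595362365 322.1974686710968 196.31111172311427 [0.02902806 0.         0.         0.         0.        ]
[[ 2.59513718e-02 -9.90652139e-01  1.33921117e-01  3.51499180e+02]
 [-9.99503573e-01 -2.81073613e-02 -1.42332202e-02  9.11895283e+01]
 [ 1.78643393e-02 -1.33485264e-01 -9.90889777e-01  1.43801925e+03]
 [ 0.00000000e+00  0.00000000e+00  0.00000000e+00  1.00000000e+00]]
```

View pics/side0.png

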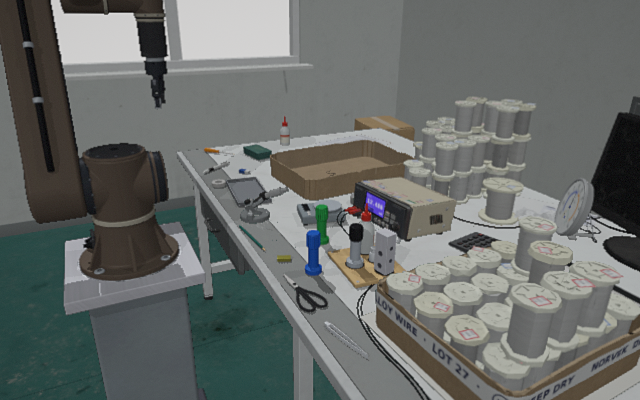

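View pics/top0.png

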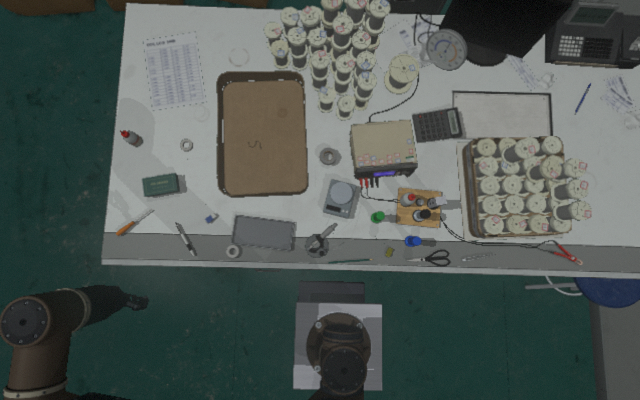

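Run:
```python
from rig import arm
from scipy.spatial.transform import Rotation as R
print(R.from_rotvec(arm.get_obs()["tcp_rot"]).as_matrix().round(3))
```

```text
[[-0.294 -0.     0.956]
 [-0.956 -0.001 -0.294]
 [ 0.001 -1.     0.   ]]
```

Run:
```python
import cv2
t=cv2.imread("pics/top0.png"); s=cv2.imread("pics/side0.png")
cv2.imwrite("pics/tz.png",cv2.resize(t[165:275,370:480],None,fx=5.4,fy=5.4,interpolation=cv2.INTER_CUBIC))
cv2.imwrite("pics/tz2.png",cv2.resize(t[165:275,220:380],None,fx=5,fy=5,interpolation=cv2.INTER_CUBIC))
cv2.imwrite("pics/sz.png",cv2.resize(s[190:300,270:430],None,fx=5,fy=5,interpolation=cv2.INTER_CUBIC))
cv2.imwrite("pics/sz2.png",cv2.resize(s[150:260,200:360],None,fx=5,fy=5,interpolation=cv2.INTER_CUBIC))
```

```text
(no output)
```

View pics/tz.png

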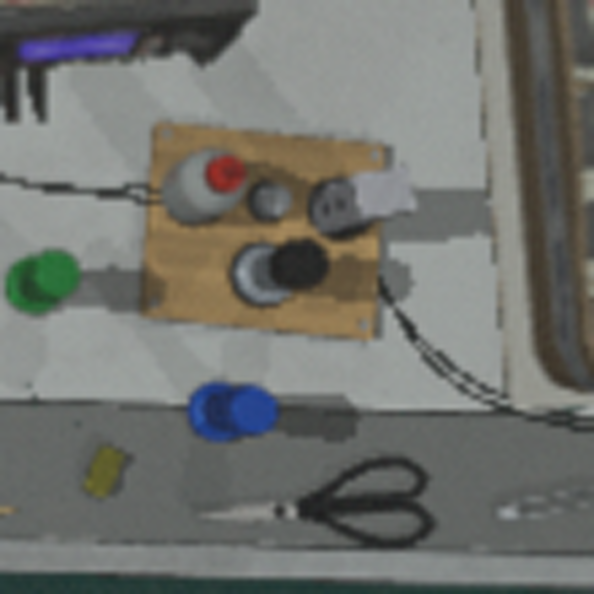

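View pics/tz2.png

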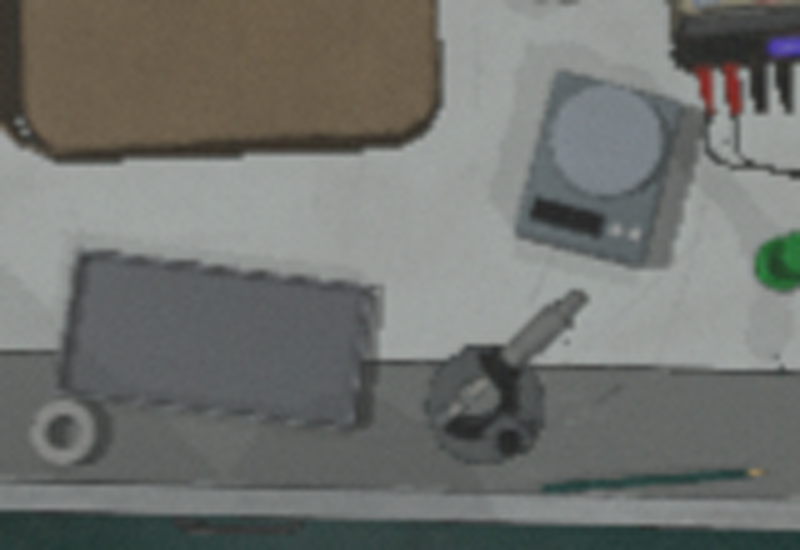

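View pics/sz.png

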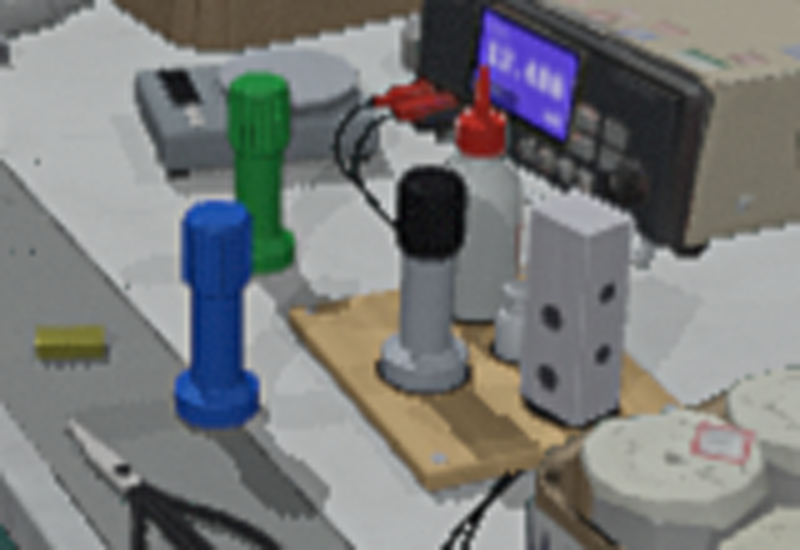

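View pics/sz2.png

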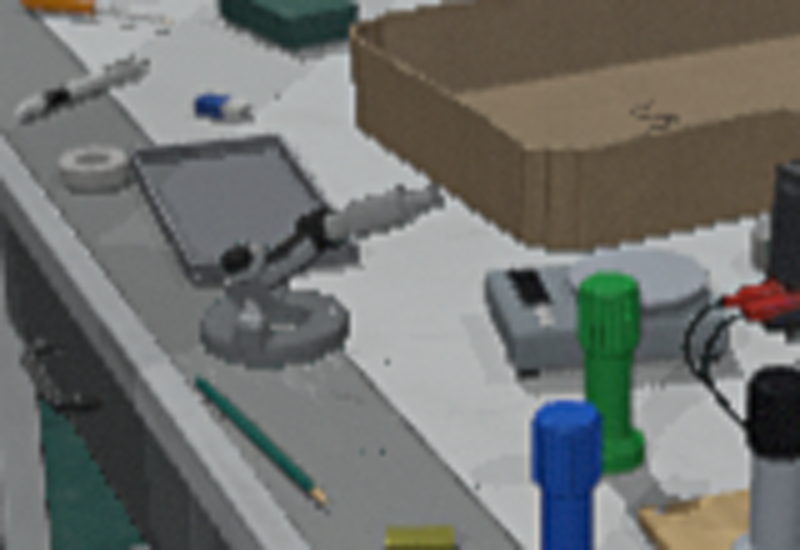

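```bash
cat > h.py <<'E'
import numpy as np,cv2
from rig import arm
from scipy.spatial.transform import Rotation as R
C={}
def cam(n):
    if n not in C: C[n]=arm.read_camera(n)
    return C[n]
def K(c): return np.array([[c["fx"],0,c["cx"]],[0,c["fy"],c["cy"]],[0,0,1.]])
def ray(n,uv):
    c=cam(n); p=cv2.undistortPoints(np.float64(uv).reshape(1,1,2),K(c),np.float64(c["D"]))[0,0]
    M=np.array(c["cam_to_world"]); return M[:3,3],M[:3,:3]@np.array([p[0],p[1],1])
def onz(n,uv,z):
    o,d=ray(n,uv); return o+d*(z-o[2])/d[2]
def proj(n,P):
    c=cam(n);M=np.linalg.inv(np.array(c["cam_to_world"]))
    q,_=cv2.projectPoints(np.float64(P).reshape(-1,3),cv2.Rodrigues(M[:3,:3])[0],M[:3,3],K(c),np.float64(c["D"])); return q[:,0]
def uz(u,v,x0,y0,f): return (x0+(u+.5)/f-.5, y0+(v+.5)/f-.5)
E
python3 - <<'E'
from h import *
np.set_printoptions(precision=1,suppress=True)
T=lambda p:uz(*p,370,165,5.4); T2=lambda p:uz(*p,220,165,5)
S=lambda p:uz(*p,270,190,5); S2=lambda p:uz(*p,200,150,5)
b=np.array([onz("top",T(p),12) for p in[(155,122),(390,147),(372,338),(143,314)]]);print("board",b,b.mean(0))
e=[np.linalg.norm(b[i]-b[(i+1)%4]) for i in range(4)];print(e)
print("side board L,F corner",onz("side",S((290,310)),12),onz("side",S((427,487)),12))
t=np.array([onz("top",T2(p),14) for p in[(78,250),(382,287),(358,430),(60,397)]]);print("tray",t,t.mean(0));e=[np.linalg.norm(t[i]-t[(i+1)%4]) for i in range(4)];print(e)
ts=np.array([onz("side",S2(p),14) for p in[(130,152),(278,136),(358,245),(195,278)]]);print("tray side",ts,ts.mean(0))
print("pan",onz("top",T2((608,139)),40),onz("side",S2((640,278)),40))
print("weight top",onz("top",T((271,195)),49), "side", onz("side",S((513,287)),49))
print("bottle cap top", onz("top",T((226,171)),130), onz("side",S((482,118)),122))
print("plug top", onz("top",T((299,263)),116), onz("side",S((433,185)),116))
bt=[(355,178),(408,168),(414,210),(362,217)]
print("block top", [onz("top",T(p),112) for p in bt])
print("block top side", [onz("side",S(p),112) for p in [(529,212),(572,190),(632,208),(590,237)]])
print("blue", onz("top",T((254,409)),104), "green", onz("top",T((56,270)),104))
print("carton edge",onz("top",T((520,405)),60),onz("top",T((490,10)),60),"spool",onz("side",S((590,450)),80))
E
```

```text
board [[ 587.8 -219.9   12. ]
 [ 574.6 -386.5   12. ]
 [ 439.  -371.6   12. ]
 [ 451.3 -211.3   12. ]] [ 513.2 -297.3   12. ]
[np.float64(167.10909662765428), np.float64(136.35672085319632), np.float64(160.74828123958713), np.float64(136.7343841875055)]
side board L,F corner [ 452.1 -212.9   12. ] [ 433.6 -383.    12. ]
tray [[465.3 395.8  14. ]
 [443.6 166.8  14. ]
 [336.8 180.8  14. ]
 [355.6 402.8  14. ]] [400.3 286.6  14. ]
[np.float64(230.0624986672945), np.float64(107.7835484540255), np.float64(222.7459641329554), np.float64(109.982500981393)]
tray side [[360.5 401.7  14. ]
 [466.3 390.5  14. ]
 [445.6 172.9  14. ]
 [335.  164.5  14. ]] [401.8 282.4  14. ]
pan [557.2   0.4  40. ] [557.7  -4.6  40. ]
weight top [ 533.1 -291.6   49. ] side [ 529.4 -297.8   49. ]
bottle cap top [ 537.3 -240.2  130. ] [ 532.1 -257.9  122. ]
plug top [ 480.1 -291.   116. ] [ 479.  -302.3  116. ]
block top [array([ 537.7, -329.6,  112. ]), array([ 545.3, -364.6,  112. ]), array([ 517.6, -368. ,  112. ]), array([ 512. , -333.9,  112. ])]
block top side [array([ 508.9, -338.1,  112. ]), array([ 539.5, -327. ,  112. ]), array([ 554.1, -354.5,  112. ]), array([ 520.2, -371. ,  112. ])]
blue [ 385.  -264.1  104. ] green [ 472.2 -134.6  104. ]
carton edge [ 393.9 -454.8   60. ] [ 664.8 -440.9   60. ] spool [ 451.6 -477.4   80. ]
```

```bash
cat > ov.py <<'E'
from h import *
import json
def circ(x,y,z,r,n=40):
    a=np.linspace(0,2*np.pi,n+1); return np.c_[x+r*np.cos(a),y+r*np.sin(a),0*a+z]
def rect(x,y,z,lx,ly,yaw):
    p=np.array([[1,1],[1,-1],[-1,-1],[-1,1],[1,1]])*[lx/2,ly/2]
    c,s=np.cos(yaw),np.sin(yaw); p=p@np.array([[c,s],[-s,c]]); return np.c_[p+[x,y],np.full(5,z)]
def draw(n,box,f,lines,out):
    x0,y0,x1,y1=box; im=cv2.resize(cam(n)["pixels"][y0:y1,x0:x1,::-1],None,fx=f,fy=f,interpolation=cv2.INTER_CUBIC)
    for P,col in lines:
        q=(proj(n,P)+.5-[x0,y0])*f-.5
        cv2.polylines(im,[np.round(q*8).astype(np.int32)],False,col,1,cv2.LINE_AA,3)
    cv2.imwrite(out,im)
def brd(bx,by,yaw,p):
    c,s=np.cos(yaw),np.sin(yaw); return np.array([bx+c*p[0]-s*p[1],by+s*p[0]+c*p[1]])
E
cat > o1.py <<'E'
from ov import *
B=(512.5,-297.5,np.radians(-4.7)); TR=(401,285,np.radians(-5.3)); P=(557.5,-2)
pl={k:brd(*B,v) for k,v in dict(c=(20,0),l=(20,52),r=(20,-52),f=(-32,0)).items()};print(pl)
G=(0,255,0);Y=(0,255,255);M=(255,0,255)
L=[(rect(B[0],B[1],12,140,165,B[2]),G),(rect(TR[0],TR[1],14,110,225,TR[2]),G),(circ(*P,40,42),G),
(circ(*pl['c'],49,8),Y),(circ(*pl['c'],12,11),Y),(circ(*pl['l'],12,23),M),(circ(*pl['l'],100,12.5),M),(circ(*pl['l'],142,1),M),(circ(*pl['f'],12,21),Y),(circ(*pl['f'],116,16),Y),
(rect(*pl['r'],112,30,38,np.radians(15)),M),(rect(*pl['r'],12,30,38,np.radians(15)),M)]
draw("top",(375,170,475,270),6,L,"pics/ot%s.png"%V if 0 else "pics/ot1.png")
draw("side",(320,190,420,300),5.4,L,"pics/os1.png")
draw("top",(220,180,370,270),5,L,"pics/ou1.png")
draw("side",(215,165,365,260),5,L,"pics/ov1.png")
E
python3 o1.py
```

```text
{'c': array([ 532.43274774, -299.13877017]), 'l': array([ 536.69355019, -247.31362606]), 'r': array([ 528.17194529, -350.96391429]), 'f': array([ 480.60760362, -294.87796772])}
```

View pics/ot1.png

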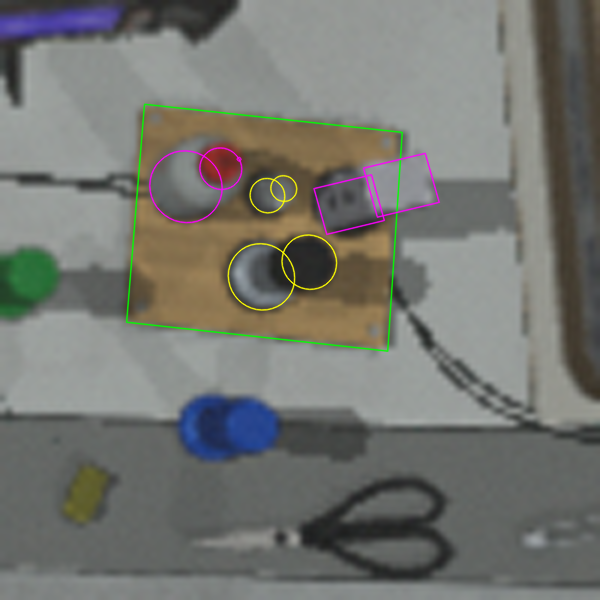

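View pics/os1.png

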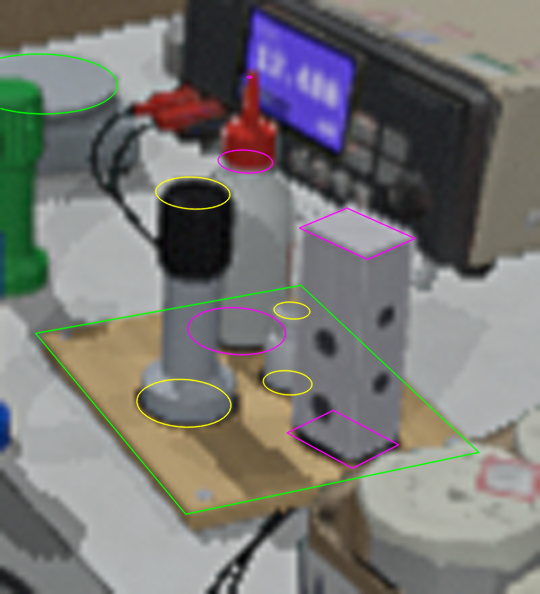

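View pics/ou1.png

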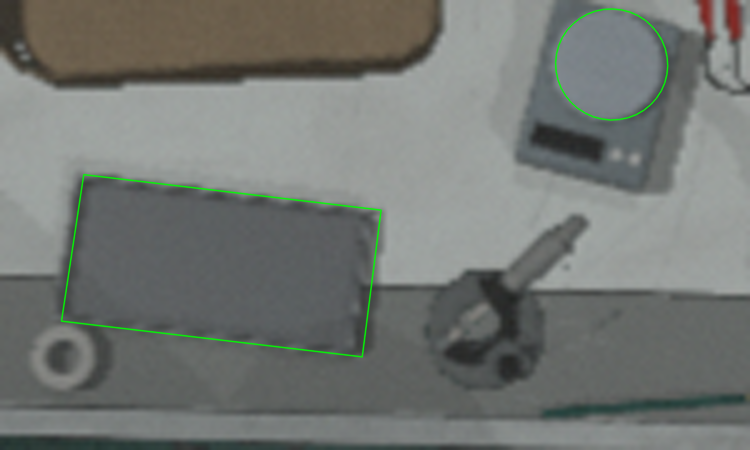

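View pics/ov1.png

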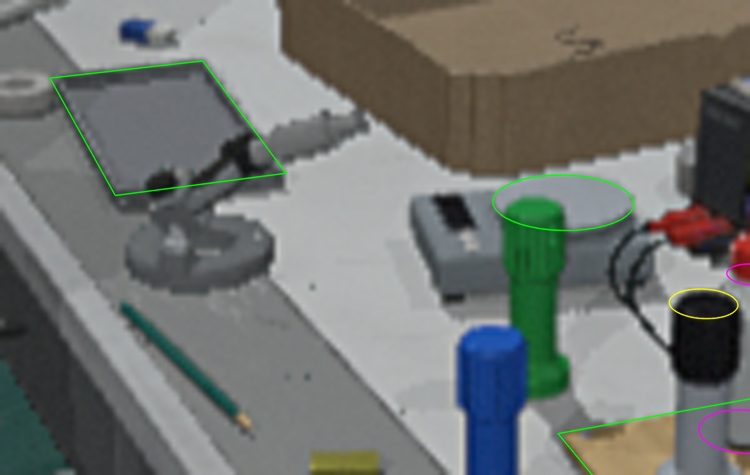

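The crops (5.4x/5x) show these candidates:
- **Bottle:** the red/white one on the board at top (411,198), side (366,215). The look-alike is the far one at top (130,137).
- **Plug:** the black-grip one on the board at top (425,213), side (357,227). The look-alikes are blue at top (417,241) and green at top (380,215).
- **Block:** the aluminium one at top (441,200).
- **Weight:** top (420,201). Other metal pieces lie elsewhere.
- **Places:** bottle on the left, block on the right, plug at the front.

Before the first reach I'll refine the object axes.

```bash
cat > o2.py <<'E'
from ov import *
G=(0,255,0);Y=(0,255,255);M=(255,0,255)
b=(537,-246);p=(480.5,-296);w=(532.5,-298);k=(529,-349)
L=[(circ(*b,12,23),M),(circ(*b,98,23),M),(circ(*b,105,12.5),G),(circ(*b,142,2),G),
(circ(*p,12,21),Y),(circ(*p,116,16.5),Y),(circ(*w,49,7),G),(circ(*w,12,11),G),
(rect(*k,112,30,38,np.radians(13)),M),(rect(*k,12,30,38,np.radians(13)),M)]
draw("top",(390,180,455,230),12,L,"pics/ot2.png")
draw("side",(340,200,410,285),7,L,"pics/os2.png")
E
python3 o2.py
```

```text
(no output)
```

View pics/ot2.png

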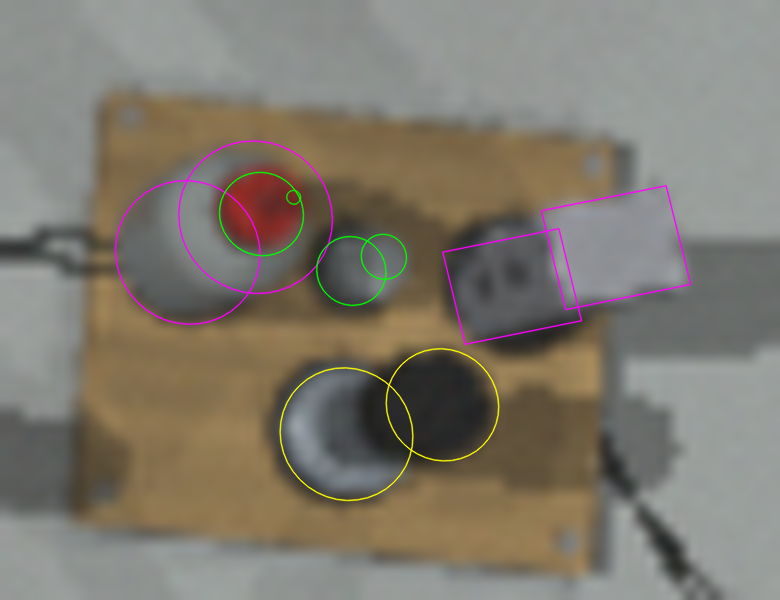

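View pics/os2.png

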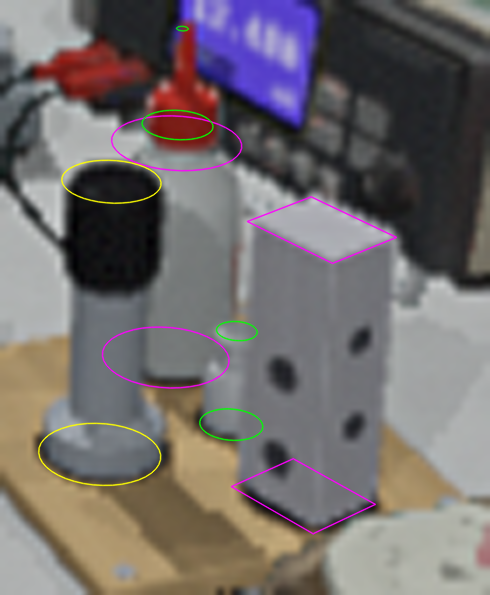

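```bash
python3 -m jog '0 0.64 0 0.12 -0.02 0.17 65; 0 1.272 0 0.216 -0.02 0.318 65; 0 1.272 0 0.216 -0.02 0.318 65; 0 1.272 0 0.216 -0.02 0.318 65; 0 1.272 0 0.216 -0.02 0.318 65; 0 1.272 0 0.216 -0.02 0.318 65; 0 1.272 0 0.216 -0.02 0.318 65; 0 1.272 0 0.216 -0.02 0.318 65; 0 1.272 0 0.216 -0.02 0.318 65; 0 1.272 0 0.216 -0.02 0.318 65'
```

```text
time_s: 1.23
position: [441.0, 341.6, 277.1]
tcp_rot: [-0.015, 2.214, -2.214]
ft_force: [-0.8, 1.0, 0.2]
width: 55.4
```

```bash
cat > g.py <<'E'
import sys
from h import *
o=arm.get_obs();Rm=R.from_rotvec(o["tcp_rot"])
t=np.array([float(a) for a in sys.argv[1:4]])
yaw=float(sys.argv[4]) if len(sys.argv)>4 else 0.  # deg, about up, from tool x=-X
Rt=R.from_euler('z',yaw,degrees=True)*R.from_matrix(np.array([[-1,0,0],[0,0,-1],[0,-1,0]]).T)
print("t",round(o["time_s"],2),"pos",o["position"].round(1),"w",round(o["width"],1),"F",o["ft_force"].round(1))
print("turn",(Rm.inv()*Rt).as_rotvec().round(4),"shift",(Rm.as_matrix().T@(t-o["position"])/1000).round(4))
E
python3 g.py 538.5 -247.5 220
```

```text
t 1.23 pos [441.  341.6 277.1] w 55.4 F [-0.8  1.   0.2]
turn [ 0.0001  0.0141 -0.0007] shift [-0.0892  0.0571  0.5904]
```

```bash
python3 -m jog '0 0.014 0 -0.006 0 0.041 65; 0 0.014 0 -0.012 0 0.082 65; 0 0.014 0 -0.018 0 0.123 65; 0 0.014 0 -0.025 0 0.164 65; 0 0.014 0 -0.031 0 0.205 65; 0 0.014 0 -0.037 0 0.246 65; 0 0.014 0 -0.043 0 0.287 65; 0 0.014 0 -0.05 0 0.328 65; 0 0.014 0 -0.056 0 0.365 65; 0 0.014 0 -0.062 0 0.4 65'; python3 g.py 538.5 -247.5 220
```

```text
time_s: 2.07
position: [509.8, -55.2, 276.8]
tcp_rot: [-0.009, 2.217, -2.216]
ft_force: [1.0, 0.9, 0.2]
width: 55.4
t 2.07 pos [509.8 -55.2 276.8] w 55.4 F [1.  0.9 0.2]
turn [ 0.0002  0.0087 -0.001 ] shift [-0.027   0.0568  0.1926]
```

```bash
python3 -m jog '0 0.008 0 -0.006 0 0.035 65; 0 0.008 0 -0.012 0 0.07 65; 0 0.008 0 -0.018 0 0.105 65; 0 0.008 0 -0.024 0 0.14 65; 0 0.008 0 -0.027 0 0.17 65; 0 0.008 0 -0.027 0 0.193 65; 0 0.008 0 -0.027 0.02 0.193 65; 0 0.008 0 -0.027 0.04 0.193 65; 0 0.008 0 -0.027 0.057 0.193 65; 0 0.008 0 -0.027 0.057 0.193 65'; python3 g.py 538.5 -247.5 131
python3 - <<'E'
from ov import *
draw("top",(380,150,480,250),6,[],"pics/t3.png");draw("side",(320,150,420,290),4.2,[],"pics/s3.png")
E
```

```text
time_s: 2.9
position: [536.6, -245.5, 215.7]
tcp_rot: [0.006, -2.221, 2.217]
ft_force: [-0.5, -0.1, -0.7]
width: 55.2
t 2.9 pos [ 536.6 -245.5  215.7] w 55.2 F [-0.5 -0.1 -0.7]
turn [ 0.0017 -0.0003  0.0055] shift [-0.0023  0.0847  0.0022]
```

View pics/t3.png

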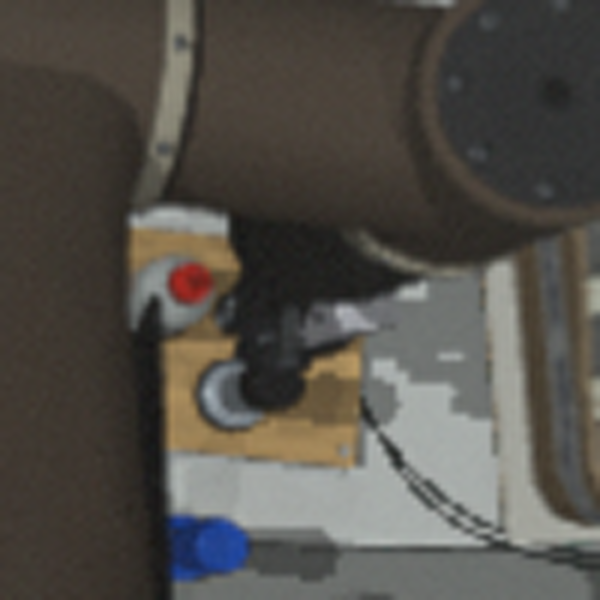

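View pics/s3.png

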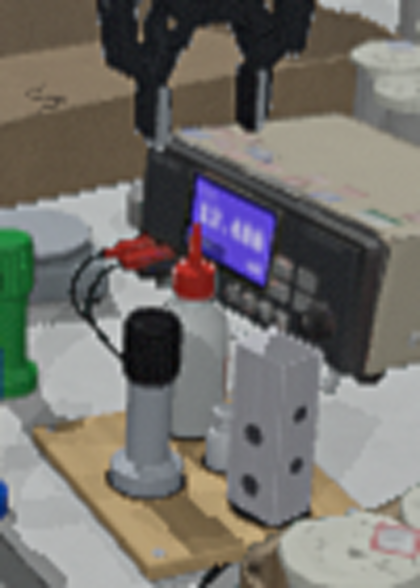

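```bash
python3 - <<'E'
from h import *
f=lambda q:(q-[320,150]+.5)*4.2
P=np.array([[538,-247,142],[538,-247,115],[538,-247,12],[536.6,-245.5,193]])
print(f(proj("side",P)));print((proj("top",P)-[380,150]+.5)*6)
E
python3 -m jog '0.002 0 0.005 -0.002 0.012 0.002 65; 0.002 0 0.005 -0.002 0.024 0.002 65; 0.002 0 0.005 -0.002 0.036 0.002 65; 0.002 0 0.005 -0.002 0.048 0.002 65; 0.002 0 0.005 -0.002 0.05 0.002 65; 0.002 0 0.005 -0.002 0.05 0.002 65; 0.002 0 0.005 -0.002 0.05 0.002 65; 0.002 0 0.005 -0.002 0.05 0.002 65; 0.002 0 0.005 -0.002 0.05 0.002 65; 0.002 0 0.005 -0.002 0.05 0.002 65'; python3 g.py 538.5 -247.5 130;  python3 - <<'E'
from ov import *
draw("side",(330,160,400,260),6,[],"pics/s4.png")
E
```

```text
[[195.84178701 227.49444664]
 [193.65074591 269.78206723]
 [185.65057081 424.58036147]
 [196.63079992 145.0731609 ]]
[[208.5705845  276.97511256]
 [196.69194641 283.15542436]
 [155.44405923 304.62059885]
 [229.71423627 266.99894059]]
time_s: 3.93
position: [541.0, -247.8, 170.1]
tcp_rot: [0.006, 2.215, -2.22]
ft_force: [-0.2, 1.0, -0.2]
width: 55.7
t 3.93 pos [ 541.  -247.8  170.1] w 55.7 F [-0.2  1.  -0.2]
turn [-0.0022  0.0011 -0.0062] shift [ 0.0027  0.0401 -0.0004]
```

View pics/s4.png

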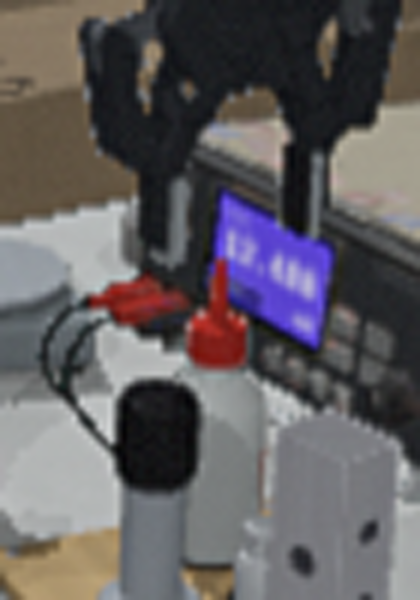

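Run:
```python
from ov import *
o=arm.get_obs();p=o["position"];M=R.from_rotvec(o["tcp_rot"]).as_matrix();w=o["width"]/2
print(o["joints"],o["dq"])
G=(0,255,0);L=[]
for s in(1,-1):
    pad=np.array([[s*w,25-13*.6,11],[s*w,25-13*.6,-11],[s*w,0,-11],[s*w,0,11],[s*w,25-13*.6,11]]);L.append((p+pad@M.T,G))
L.append((np.array([p,p+M[:,1]*120]),(0,0,255)))
b=(538.5,-247.5);L+= [(circ(*b,100,12.5),(255,0,255)),(circ(*b,12,23),(255,0,255))]
draw("side",(330,160,400,260),6,L,"pics/s5.png")
```

```text
[-0.10034793  0.2944115  -0.29222096  0.00185487 -0.97798613  0.10041662] [ 6.86945766e-04  2.23257875e-03 -1.73662873e-03  2.53600371e-05
  1.76640655e-03  7.25374464e-04]
```

View pics/s5.png

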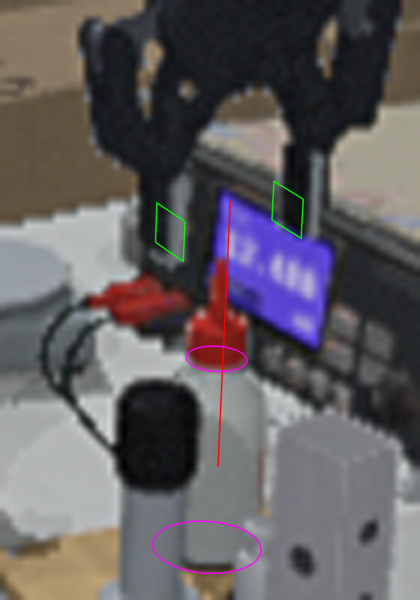

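```bash
python3 -m jog '0 0 0 0.004 0.01 0 65; 0 0 0 0.0045 0.02 0 65; 0 0 0 0.0045 0.03 0 65; 0 0 0 0.0045 0.04 0 65; 0 0 0 0.0045 0.04 0 65; 0 0 0 0.0045 0.04 0 65; 0 0 0 0.0045 0.04 0 65; 0 0 0 0.0045 0.04 0 65; 0 0 0 0.0045 0.04 0 65; 0 0 0 0.0045 0.04 0 65'; python3 g.py 536.5 -247.5 130;  python3 - <<'E'
from ov import *
draw("side",(330,160,400,260),6,[],"pics/s6.png")
draw("top",(380,150,480,250),6,[],"pics/t6.png")
E
```

```text
time_s: 4.87
position: [536.6, -247.9, 129.7]
tcp_rot: [0.005, 2.216, -2.22]
ft_force: [-0.1, -0.2, 0.9]
width: 55.5
t 4.87 pos [ 536.6 -247.9  129.7] w 55.5 F [-0.1 -0.2  0.9]
turn [-0.0021  0.0011 -0.0058] shift [ 0.0001 -0.0003 -0.0004]
```

View pics/s6.png

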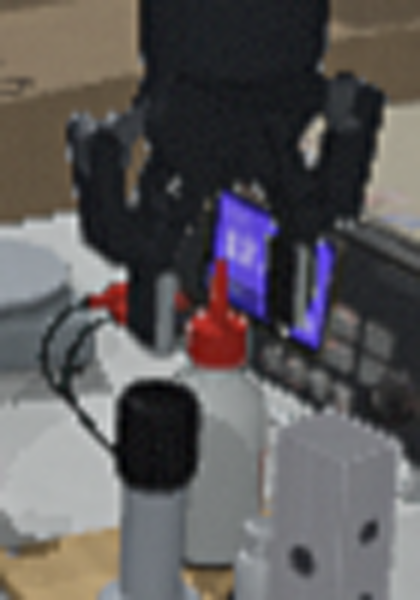

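View pics/t6.png

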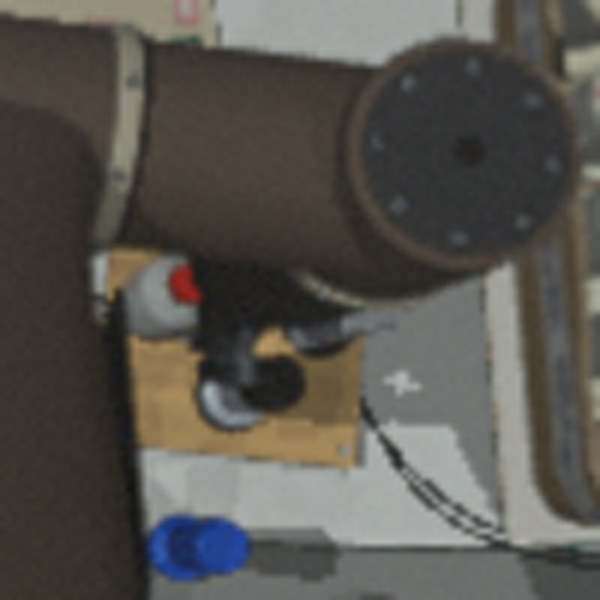

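```bash
python3 -m jog '0 0 0 0 0 0 30; 0 0 0 0 0 0 0; 0 0 0 0 0 0 0; 0 0 0 0 0 0 0; 0 0 0 0 0 0 0; 0 0 0 0 0 0 0; 0 0 0 0 0 0 0; 0 0 0 0 0 0 0; 0 0 0 0 0 0 0; 0 0 0 0 0 0 0'; python3 g.py 536.5 -247.5 290;  python3 - <<'E'
from ov import *
draw("side",(330,160,400,260),6,[],"pics/s7.png")
E
```

```text
time_s: 5.8
position: [536.5, -247.9, 129.4]
tcp_rot: [0.005, 2.216, -2.221]
ft_force: [0.2, 0.0, 3.6]
width: 24.0
t 5.8 pos [ 536.5 -247.9  129.4] w 24.0 F [0.2 0.  3.6]
turn [-0.0021  0.0011 -0.0053] shift [-0.0009 -0.1605 -0.    ]
```

View pics/s7.png

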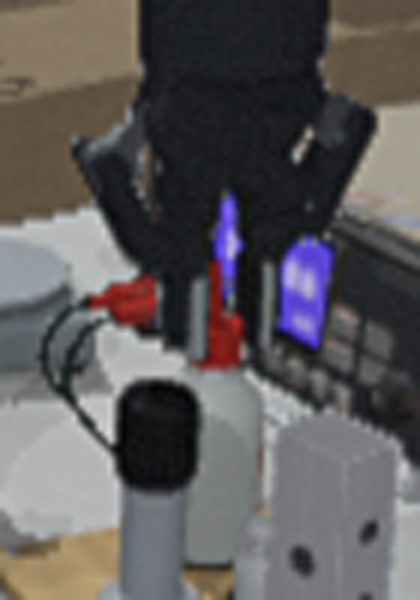

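```bash
python3 -m jog '0 0 0 0 -0.004 0 0; 0 0 0 0 -0.012 0 0; 0 0 0 0 -0.024 0 0; 0 0 0 0 -0.038 0 0; 0 0 0 0 -0.054 0 0; 0 0 0 0 -0.07 0 0; 0 0 0 0 -0.086 0 0; 0 0 0 0 -0.102 0 0; 0 0 0 0 -0.116 0 0; 0 0 0 0 -0.13 0 0'; python3 g.py 394.6 215.3 260;  python3 - <<'E'
from ov import *
draw("side",(320,120,420,290),3.5,[],"pics/s8.png")
E
```

```text
time_s: 6.68
position: [535.3, -247.5, 260.5]
tcp_rot: [0.005, 2.216, -2.22]
ft_force: [-0.4, -0.2, -1.6]
width: 24.1
t 6.68 pos [ 535.3 -247.5  260.5] w 24.1 F [-0.4 -0.2 -1.6]
turn [-0.0018  0.0009 -0.0051] shift [ 0.1403 -0.001  -0.4629]
```

View pics/s8.png

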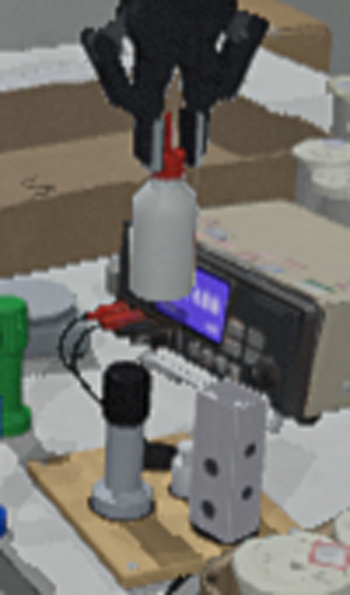

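```bash
python3 -m jog '0 0 0 0.002 0 -0.01 0; 0 0 0 0.005 0 -0.03 0; 0 0 0 0.01 0 -0.062 0; 0 0 0 0.015 0 -0.097 0; 0 0 0 0.02 0 -0.132 0; 0 0 0 0.025 0 -0.167 0; 0 0 0 0.03 0 -0.202 0; 0 0 0 0.035 0 -0.237 0; 0 0 0 0.04 0 -0.272 0; 0 0 0 0.046 0 -0.307 0'
python3 g.py 407.4 354.7 260
```

```text
time_s: 7.57
position: [487.9, 61.1, 257.7]
tcp_rot: [0.003, 2.217, -2.221]
ft_force: [1.1, 0.4, -0.9]
width: 23.8
t 7.57 pos [487.9  61.1 257.7] w 23.8 F [ 1.1  0.4 -0.9]
turn [-0.002   0.0009 -0.004 ] shift [ 0.0803 -0.0032 -0.2937]
```

```bash
python3 -m jog '0 0 0 0.01 0 -0.033 0; 0 0 0 0.02 0 -0.068 0; 0 0 0 0.03 0 -0.103 0; 0 0 0 0.04 0 -0.138 0; 0 0 0 0.05 0 -0.173 0; 0 0 0 0.06 0 -0.208 0; 0 0 0 0.068 0 -0.24 0; 0 0 0 0.075 0 -0.268 0; 0 0 0 0.079 0 -0.285 0; 0 0 0 0.08 0 -0.292 0'
python3 g.py 407.4 354.7 124
```

```text
time_s: 8.4
position: [407.7, 353.3, 256.5]
tcp_rot: [0.001, 2.215, -2.221]
ft_force: [0.3, 0.0, -1.6]
width: 23.6
t 8.4 pos [407.7 353.3 256.5] w 23.6 F [ 0.3  0.  -1.6]
turn [-0.0029  0.0031 -0.004 ] shift [ 0.0008  0.1325 -0.0018]
```

```bash
python3 -m jog '0 0 0 0 0.01 -0.002 0; 0 0 0 0 0.03 -0.002 0; 0 0 0 0 0.055 -0.002 0; 0 0 0 0 0.08 -0.002 0; 0 0 0 0 0.1 -0.002 0; 0 0 0 0 0.115 -0.002 0; 0 0 0 0 0.124 -0.002 0; 0 0 0 0 0.129 -0.002 0; 0 0 0 0 0.131 -0.002 0; 0 0 0 0 0.131 -0.002 0'
python3 g.py 407.4 354.7 121;python3 - <<'E'
from ov import *
draw("side",(190,80,310,220),4,[],"pics/s9.png")
E
```

```text
time_s: 9.23
position: [409.9, 352.7, 126.5]
tcp_rot: [0.005, 2.216, -2.221]
ft_force: [-0.0, 0.2, -1.2]
width: 23.7
t 9.23 pos [409.9 352.7 126.5] w 23.7 F [-0.   0.2 -1.2]
turn [-0.002   0.0006 -0.0051] shift [ 0.0026  0.0055 -0.002 ]
```

View pics/s9.png

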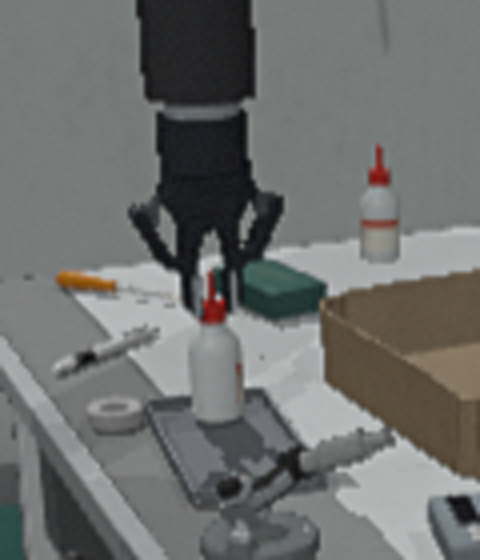

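Above the tray floor now. I'll lower in 1 mm steps until there is contact.

```bash
python3 -m jog '0 0 0 0.001 0.001 0 0; 0 0 0 0.001 0.002 0 0; 0 0 0 0.001 0.003 0 0; 0 0 0 0.001 0.004 0 0; 0 0 0 0.001 0.005 0 0; 0 0 0 0.001 0.005 0 0; 0 0 0 0.001 0.005 0 0; 0 0 0 0.001 0.005 0 0; 0 0 0 0.001 0.005 0 0; 0 0 0 0.001 0.005 0 0'
```

```text
time_s: 10.12
position: [408.8, 353.1, 121.5]
tcp_rot: [0.005, 2.216, -2.22]
ft_force: [-0.0, 0.4, -1.3]
width: 23.4
```

```bash
python3 -m jog '0 0 0 0 0.0007 0 0; 0 0 0 0 0.0015 0 0; 0 0 0 0 0.0015 0 0; 0 0 0 0 0.0015 0 0; 0 0 0 0 0.0015 0 0; 0 0 0 0 0.0015 0 0; 0 0 0 0 0.0015 0 0; 0 0 0 0 0.0015 0 0; 0 0 0 0 0.0015 0 0; 0 0 0 0 0.0015 0 0'
```

```text
time_s: 10.95
position: [409.2, 353.4, 121.3]
tcp_rot: [0.005, 2.216, -2.219]
ft_force: [-2.7, -1.1, 10.0]
width: 23.5
```

```bash
python3 -m jog '0 0 0 0 0 0 65; 0 0 0 0 0 0 65; 0 0 0 0 0 0 65; 0 0 0 0 0 0 65; 0 0 0 0 0 0 65; 0 0 0 0 -0.01 0 65; 0 0 0 0 -0.03 0 65; 0 0 0 0 -0.06 0 65; 0 0 0 0 -0.095 0 65; 0 0 0 0 -0.13 0 65'
python3 g.py 480.5 -297 250;python3 - <<'E'
from ov import *
draw("side",(190,80,310,220),4,[],"pics/s10.png")
E
```

```text
time_s: 11.78
position: [407.9, 352.8, 251.9]
tcp_rot: [0.004, 2.215, -2.222]
ft_force: [0.5, 1.7, 1.0]
width: 55.5
t 11.78 pos [407.9 352.8 251.9] w 55.5 F [0.5 1.7 1. ]
turn [-0.0029  0.001  -0.0047] shift [-0.0719  0.0041  0.6498]
```

View pics/s10.png

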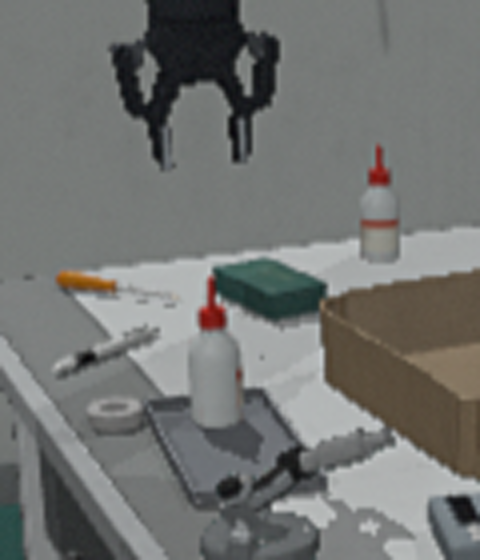

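```bash
python3 -m jog '0 0 0 -0.004 0 0.03 65; 0 0 0 -0.008 0 0.07 65; 0 0 0 -0.012 0 0.11 65; 0 0 0 -0.016 0 0.15 65; 0 0 0 -0.021 0 0.19 65; 0 0 0 -0.026 0 0.23 65; 0 0 0 -0.03 0 0.27 65; 0 0 0 -0.034 0 0.31 65; 0 0 0 -0.039 0 0.35 65; 0 0 0 -0.043 0 0.39 65'
python3 g.py 480 -297 200
```

```text
time_s: 12.67
position: [451.3, -38.6, 251.9]
tcp_rot: [0.006, 2.216, -2.219]
ft_force: [0.8, 0.5, 0.4]
width: 55.1
t 12.67 pos [451.3 -38.6 251.9] w 55.1 F [0.8 0.5 0.4]
turn [-0.0016  0.0016 -0.0066] shift [-0.0279  0.0525  0.2584]
```

```bash
python3 -m jog '0 0 0 -0.004 0 0.04 65; 0 0 0 -0.009 0 0.08 65; 0 0 0 -0.013 0 0.12 65; 0 0 0 -0.017 0 0.16 65; 0 0 0 -0.022 0 0.2 65; 0 0 0 -0.026 0 0.235 65; 0 0 0 -0.028 0.01 0.255 65; 0 0 0 -0.028 0.03 0.258 65; 0 0 0 -0.028 0.052 0.258 65; 0 0 0 -0.028 0.07 0.258 65'
python3 g.py 480 -297 150;python3 - <<'E'
from ov import *
o=arm.get_obs();p=o["position"];M=R.from_rotvec(o["tcp_rot"]).as_matrix()
L=[(np.array([p,p+M[:,1]*100]),(0,0,255))]
draw("side",(330,150,410,290),4.2,L,"pics/s11.png")
draw("top",(380,150,480,250),6,[],"pics/t11.png")
E
```

```text
time_s: 13.5
position: [479.6, -295.5, 180.6]
tcp_rot: [0.006, 2.217, -2.221]
ft_force: [-0.5, 1.2, -0.9]
width: 55.5
t 13.5 pos [ 479.6 -295.5  180.6] w 55.5 F [-0.5  1.2 -0.9]
turn [-0.0018 -0.0007 -0.0047] shift [-0.0003  0.0306  0.0014]
```

View pics/s11.png

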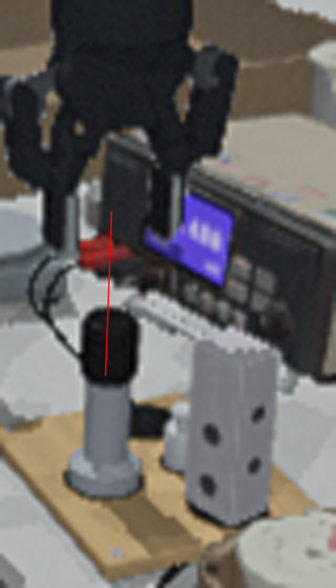

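View pics/t11.png

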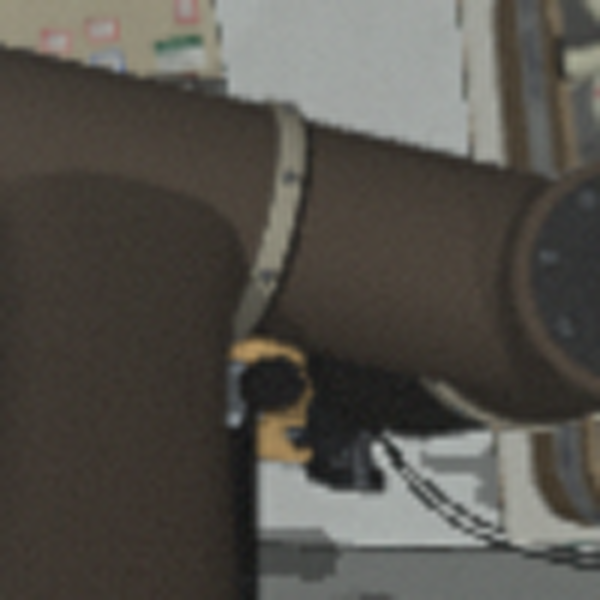

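```bash
python3 -m jog '0 0 0 0 0.01 0.001 65; 0 0 0 0 0.025 0.0015 65; 0 0 0 0 0.04 0.0015 65; 0 0 0 0 0.055 0.0015 65; 0 0 0 0 0.067 0.0015 65; 0 0 0 0 0.074 0.0015 65; 0 0 0 0 0.0765 0.0015 65; 0 0 0 0 0.0765 0.0015 65; 0 0 0 0 0.0765 0.0015 65; 0 0 0 0 0.0765 0.0015 65'
python3 g.py 480 -297 104;python3 - <<'E'
from ov import *
draw("side",(330,150,410,290),4.2,[],"pics/s12.png")
E
```

```text
time_s: 14.43
position: [481.1, -296.6, 106.1]
tcp_rot: [0.006, 2.215, -2.22]
ft_force: [0.1, -0.2, 0.2]
width: 55.6
t 14.43 pos [ 481.1 -296.6  106.1] w 55.6 F [ 0.1 -0.2  0.2]
turn [-0.0025  0.0013 -0.0066] shift [0.0012 0.0021 0.0004]
```

View pics/s12.png

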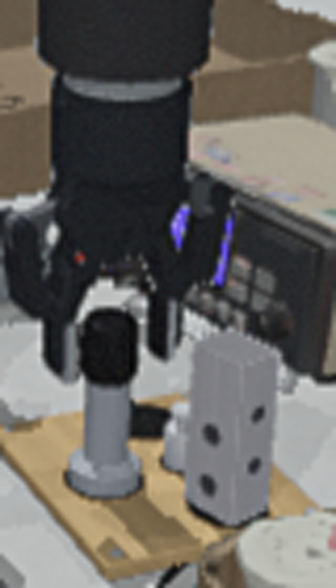

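```bash
python3 -m jog '0 0 0 0.0015 0.002 0 65; 0 0 0 0.002 0.002 0 65; 0 0 0 0.002 0.002 0 40; 0 0 0 0.002 0.002 0 0; 0 0 0 0.002 0.002 0 0; 0 0 0 0.002 0.002 0 0; 0 0 0 0.002 0.002 0 0; 0 0 0 0.002 0.002 0 0; 0 0 0 0.002 0.002 0 0; 0 0 0 0.002 0.002 0 0'; python3 g.py 480 -297 104
```

```text
time_s: 15.32
position: [478.8, -296.5, 103.4]
tcp_rot: [0.005, 2.216, -2.221]
ft_force: [0.5, 1.1, 3.8]
width: 30.5
t 15.32 pos [ 478.8 -296.5  103.4] w 30.5 F [0.5 1.1 3.8]
turn [-0.0023  0.0011 -0.0056] shift [-0.0012 -0.0006  0.0005]
```

```bash
python3 -m jog '0 0 0 0 -0.004 0 0; 0 0 0 0 -0.012 0 0; 0 0 0 0 -0.024 0 0; 0 0 0 0 -0.038 0 0; 0 0 0 0 -0.054 0 0; 0 0 0 0 -0.07 0 0; 0 0 0 0 -0.086 0 0; 0 0 0 0 -0.102 0 0; 0 0 0 0 -0.116 0 0; 0 0 0 0 -0.13 0 0'; python3 g.py 401 285 240;  python3 - <<'E'
from ov import *
draw("side",(320,120,420,290),3.5,[],"pics/s13.png")
E
```

```text
time_s: 16.15
position: [477.3, -295.9, 234.0]
tcp_rot: [0.004, 2.217, -2.22]
ft_force: [-0.4, 0.8, -2.9]
width: 30.1
t 16.15 pos [ 477.3 -295.9  234. ] w 30.1 F [-0.4  0.8 -2.9]
turn [-0.0015  0.0008 -0.0045] shift [ 0.0758 -0.0072 -0.581 ]
```

View pics/s13.png

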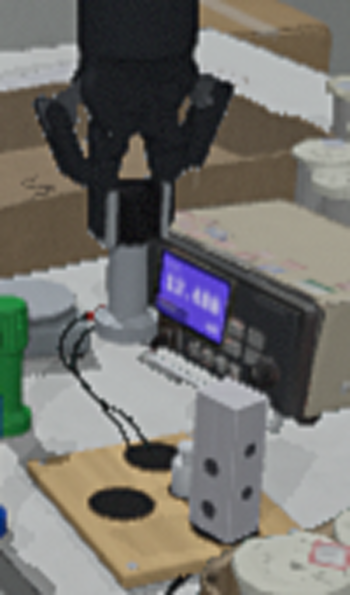

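```bash
python3 -m jog '0 0 0 0 -0.002 -0.01 0; 0 0 0 0 -0.005 -0.03 0; 0 0 0 0.002 -0.008 -0.06 0; 0 0 0 0.006 -0.01 -0.094 0; 0 0 0 0.01 -0.012 -0.129 0; 0 0 0 0.014 -0.012 -0.164 0; 0 0 0 0.018 -0.012 -0.199 0; 0 0 0 0.022 -0.012 -0.234 0; 0 0 0 0.026 -0.012 -0.269 0; 0 0 0 0.03 -0.012 -0.304 0'
python3 g.py 401 285 240
```

```text
time_s: 17.03
position: [445.9, 9.5, 243.6]
tcp_rot: [0.003, 2.217, -2.221]
ft_force: [1.2, 0.2, -1.9]
width: 30.6
t 17.03 pos [445.9   9.5 243.6] w 30.6 F [ 1.2  0.2 -1.9]
turn [-0.0019  0.0007 -0.0037] shift [ 0.0447  0.0029 -0.2756]
```

```bash
python3 -m jog '0 0 0 0.005 0 -0.034 0; 0 0 0 0.01 0 -0.069 0; 0 0 0 0.016 0 -0.104 0; 0 0 0 0.022 0 -0.139 0; 0 0 0 0.028 0 -0.173 0; 0 0 0 0.034 0 -0.206 0; 0 0 0 0.04 0 -0.235 0; 0 0 0 0.044 0 -0.258 0; 0 0 0 0.045 0 -0.271 0; 0 0 0 0.045 0 -0.275 0'
python3 g.py 401 285 101
```

```text
time_s: 17.87
position: [401.2, 284.4, 242.6]
tcp_rot: [0.001, 2.215, -2.221]
ft_force: [-0.4, -0.8, -2.2]
width: 30.7
t 17.87 pos [401.2 284.4 242.6] w 30.7 F [-0.4 -0.8 -2.2]
turn [-0.0029  0.003  -0.0039] shift [ 0.0008  0.1416 -0.001 ]
```

```bash
python3 -m jog '0 0 0 0 0.01 0 0; 0 0 0 0 0.03 0 0; 0 0 0 0 0.055 0 0; 0 0 0 0 0.082 0 0; 0 0 0 0 0.106 0 0; 0 0 0 0 0.123 0 0; 0 0 0 0 0.134 0 0; 0 0 0 0 0.139 0 0; 0 0 0 0 0.141 0 0; 0 0 0 0 0.141 0 0'
python3 g.py 401 285 95.4;python3 - <<'E'
from ov import *
draw("side",(190,80,310,220),4,[],"pics/s14.png")
E
```

```text
time_s: 18.7
position: [402.9, 281.7, 102.3]
tcp_rot: [0.005, 2.216, -2.222]
ft_force: [0.1, 0.2, -1.6]
width: 30.5
t 18.7 pos [402.9 281.7 102.3] w 30.5 F [ 0.1  0.2 -1.6]
turn [-0.0027  0.0002 -0.0046] shift [ 0.002   0.0069 -0.0034]
```

View pics/s14.png

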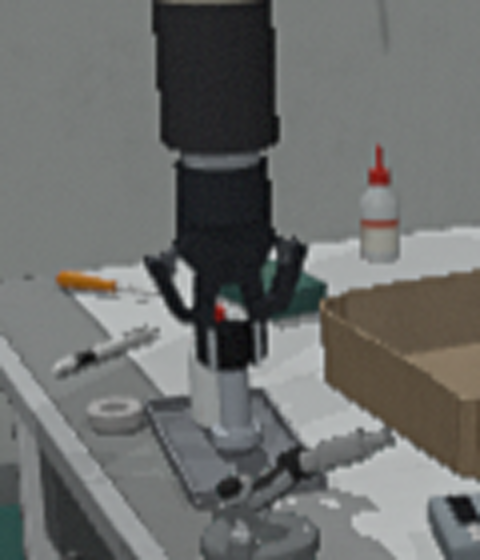

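```bash
python3 -m jog '0 0 0 0 0.0012 0 0; 0 0 0 0 0.0024 0 0; 0 0 0 0 0.0036 0 0; 0 0 0 0 0.0048 0 0; 0 0 0 0 0.006 0 0; 0 0 0 0 0.0067 0 0; 0 0 0 0 0.0067 0 0; 0 0 0 0 0.0067 0 0; 0 0 0 0 0.0067 0 0; 0 0 0 0 0.0067 0 0'
```

```text
time_s: 19.58
position: [403.0, 282.5, 95.9]
tcp_rot: [0.004, 2.216, -2.221]
ft_force: [0.3, 0.4, -2.7]
width: 30.7
```

```bash
python3 -m jog '0 0 0 0 0.0006 0 0; 0 0 0 0 0.0012 0 0; 0 0 0 0 0.0012 0 0; 0 0 0 0 0.0012 0 0; 0 0 0 0 0.0012 0 0; 0 0 0 0 0.0012 0 0; 0 0 0 0 0.0012 0 0; 0 0 0 0 0.0012 0 0; 0 0 0 0 0.0012 0 0; 0 0 0 0 0.0012 0 0'
```

```text
time_s: 20.42
position: [403.2, 282.7, 95.3]
tcp_rot: [0.005, 2.216, -2.22]
ft_force: [-2.1, -0.7, 4.9]
width: 30.6
```

```bash
python3 -m jog '0 0 0 0 0 0 65; 0 0 0 0 0 0 65; 0 0 0 0 0 0 65; 0 0 0 0 0 0 65; 0 0 0 0 0 0 65; 0 0 0 0 -0.01 0 65; 0 0 0 0 -0.03 0 65; 0 0 0 0 -0.065 0 65; 0 0 0 0 -0.105 0 65; 0 0 0 0 -0.145 0 65'
python3 g.py 528 -349 200 13;python3 - <<'E'
from ov import *
draw("side",(190,80,310,220),4,[],"pics/s15.png")
draw("top",(370,160,470,260),6,[],"pics/t15.png")
E
```

```text
time_s: 21.25
position: [401.8, 282.2, 241.0]
tcp_rot: [0.004, 2.215, -2.222]
ft_force: [0.7, 2.1, -0.2]
width: 55.4
t 21.25 pos [401.8 282.2 241. ] w 55.4 F [ 0.7  2.1 -0.2]
turn [-0.0037 -0.2259 -0.0038] shift [-0.1253  0.0435  0.6312]
```

View pics/s15.png

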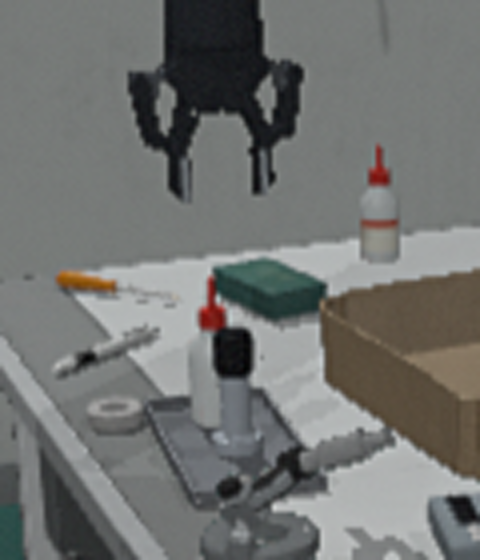

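View pics/t15.png

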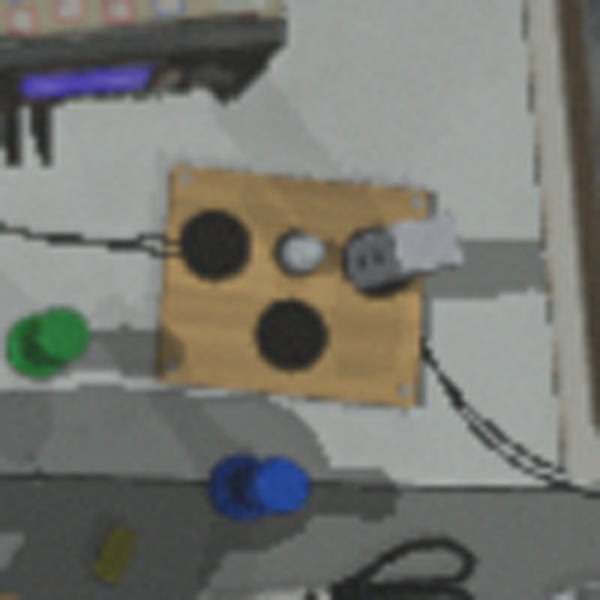

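```bash
python3 - <<'E'
from ov import *
import cv2
im=cam("top")["pixels"].astype(int)
g=im.sum(2)
for n,(u,v) in dict(l=(215,244),f=(291,334)).items():
    x,y=uz(u,v,370,160,6); x0,y0=int(x)-9,int(y)-9
    w=np.clip(200-g[y0:y0+19,x0:x0+19],0,None)*1.
    yy,xx=np.mgrid[y0:y0+19,x0:x0+19]; m=np.hypot(xx-x,yy-y)<7.5; w=w*m
    c=((w*xx).sum()/w.sum(),(w*yy).sum()/w.sum()); print(n,c,onz("top",c,12).round(1))
print("weight top",onz("top",uz(303,248,370,160,6),49).round(1))
im=cv2.imread("pics/t15.png")
cv2.imwrite("pics/t15b.png",cv2.resize(im[180:320,240:480],None,fx=3,fy=3))
E
python3 -m jog '0 -0.02 0 -0.008 0 0.03 65; 0 -0.05 0 -0.016 0 0.07 65; 0 -0.08 0 -0.024 0 0.11 65; 0 -0.11 0 -0.032 0 0.15 65; 0 -0.14 0 -0.04 0 0.19 65; 0 -0.17 0 -0.048 0 0.23 65; 0 -0.2 0 -0.056 0 0.27 65; 0 -0.22 0 -0.064 0 0.31 65; 0 -0.226 0 -0.072 0 0.35 65; 0 -0.226 0 -0.08 0 0.39 65'
python3 g.py 528 -349 180 13
```

```text
l (np.float64(405.1541026384459), np.float64(200.31646854160627)) [ 537.8 -246.    12. ]
f (np.float64(417.9232551799346), np.float64(215.3347873500545)) [ 481.7 -294.3   12. ]
weight top [ 532.3 -292.8   49. ]
time_s: 22.23
position: [482.0, -109.2, 239.9]
tcp_rot: [-0.236, 2.097, -2.102]
ft_force: [1.0, 1.4, -0.2]
width: 55.2
t 22.23 pos [ 482.  -109.2  239.9] w 55.2 F [ 1.   1.4 -0.2]
turn [-0.0027  0.0006 -0.0032] shift [0.0095 0.0606 0.2438]
```

View pics/t15b.png

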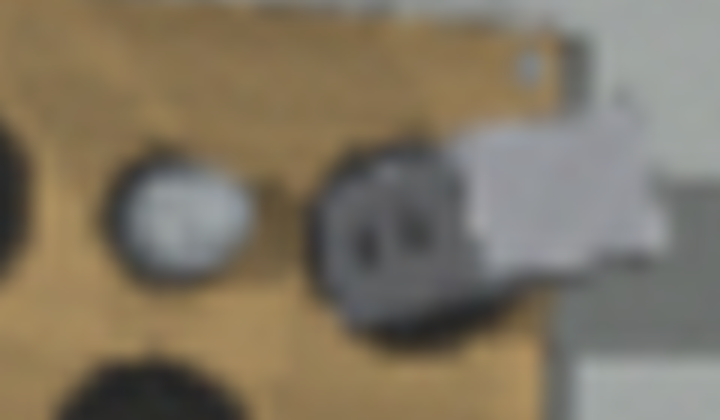

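```bash
python3 -m jog '0 0.007 0 0.001 0 0.035 65; 0 0.015 0 0.003 0 0.07 65; 0 0.03 0 0.004 0 0.105 65; 0 0.03 0 0.006 0 0.14 65; 0 0.03 0 0.007 0 0.175 65; 0 0.03 0 0.009 0 0.21 65; 0 0.03 0 0.0095 0.005 0.235 65; 0 0.03 0 0.0095 0.02 0.244 65; 0 0.03 0 0.0095 0.04 0.244 65; 0 0.03 0 0.0095 0.06 0.244 65'
python3 g.py 527 -349.5 101 11;python3 - <<'E'
from ov import *
o=arm.get_obs();p=o["position"];M=R.from_rotvec(o["tcp_rot"]).as_matrix()
L=[(np.array([p,p+M[:,1]*100]),(0,0,255))]
draw("side",(330,150,420,290),4.2,L,"pics/s16.png")
draw("top",(380,150,480,250),6,[],"pics/t16.png")
E
```

```text
time_s: 23.07
position: [527.9, -348.0, 179.3]
tcp_rot: [-0.204, 2.116, -2.119]
ft_force: [0.5, -0.2, -0.6]
width: 55.6
t 23.07 pos [ 527.9 -348.   179.3] w 55.6 F [ 0.5 -0.2 -0.6]
turn [-0.0019  0.0031 -0.0033] shift [0.0014 0.0783 0.0011]
```

View pics/s16.png

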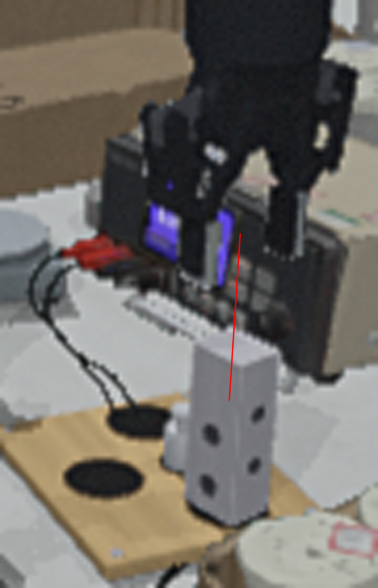

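View pics/t16.png

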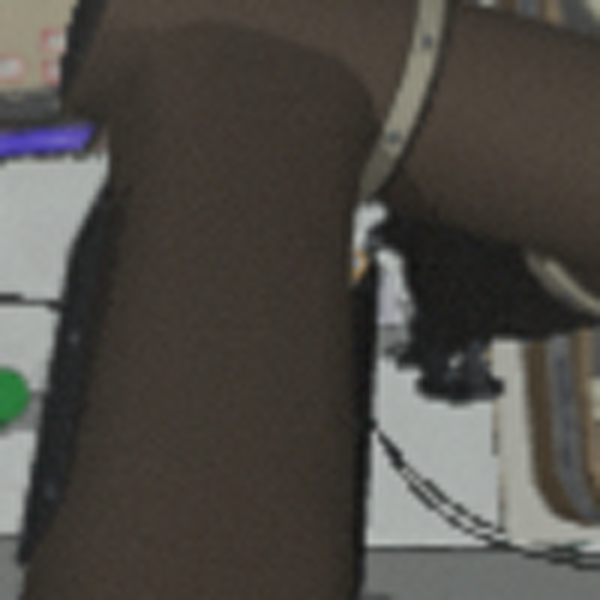

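```bash
python3 -m jog '0 0 0 0 0.01 0.001 65; 0 0 0 0.001 0.025 0.001 65; 0 0 0 0.001 0.04 0.001 65; 0 0 0 0.001 0.055 0.001 65; 0 0 0 0.001 0.067 0.001 65; 0 0 0 0.001 0.075 0.001 65; 0 0 0 0.001 0.078 0.001 65; 0 0 0 0.001 0.078 0.001 65; 0 0 0 0.001 0.078 0.001 65; 0 0 0 0.001 0.078 0.001 65'
python3 g.py 527 -349.5 101 11;python3 - <<'E'
from ov import *
draw("side",(330,150,420,290),4.2,[],"pics/s17.png")
E
```

```text
time_s: 24.0
position: [528.7, -348.7, 104.5]
tcp_rot: [-0.203, 2.112, -2.118]
ft_force: [0.1, -0.5, 0.6]
width: 55.7
t 24.0 pos [ 528.7 -348.7  104.5] w 55.7 F [ 0.1 -0.5  0.6]
turn [-0.0037  0.0052 -0.0057] shift [0.0019 0.0035 0.0004]
```

View pics/s17.png

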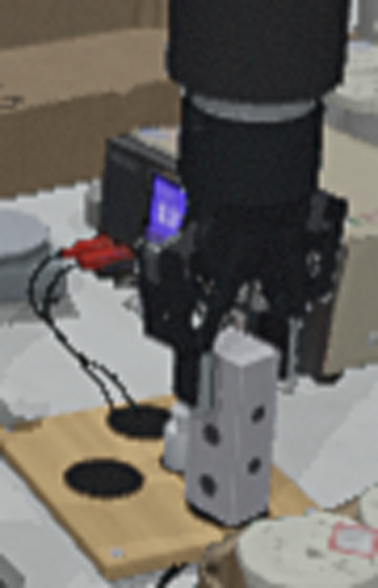

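```bash
python3 -m jog '0 0 0 0.001 0.002 0 65; 0 0 0 0.001 0.003 0 65; 0 0 0 0.001 0.003 0 40; 0 0 0 0.001 0.003 0 0; 0 0 0 0.001 0.003 0 0; 0 0 0 0.001 0.003 0 0; 0 0 0 0.001 0.003 0 0; 0 0 0 0.001 0.003 0 0; 0 0 0 0.001 0.003 0 0; 0 0 0 0.001 0.003 0 0'; python3 g.py 527 -349.5 101 11
```

```text
time_s: 24.88
position: [527.3, -348.7, 100.7]
tcp_rot: [-0.204, 2.113, -2.118]
ft_force: [-0.7, 0.6, 3.6]
width: 29.3
t 24.88 pos [ 527.3 -348.7  100.7] w 29.3 F [-0.7  0.6  3.6]
turn [-0.0031  0.0051 -0.0046] shift [ 0.0004 -0.0003  0.0007]
```

```bash
python3 -m jog '0 0 0 0 -0.004 0 0; 0 0 0 0 -0.012 0 0; 0 0 0 0 -0.024 0 0; 0 0 0 0 -0.038 0 0; 0 0 0 0 -0.054 0 0; 0 0 0 0 -0.07 0 0; 0 0 0 0 -0.086 0 0; 0 0 0 0 -0.102 0 0; 0 0 0 0 -0.118 0 0; 0 0 0 0 -0.135 0 0'; python3 g.py 394.6 214 240 0;  python3 - <<'E'
from ov import *
draw("side",(320,120,420,290),3.5,[],"pics/s18.png")
E
```

```text
time_s: 25.72
position: [526.3, -348.3, 237.3]
tcp_rot: [-0.203, 2.113, -2.118]
ft_force: [0.7, 0.4, -2.4]
width: 28.8
t 25.72 pos [ 526.3 -348.3  237.3] w 28.8 F [ 0.7  0.4 -2.4]
turn [-0.0026  0.197  -0.0053] shift [ 0.0191 -0.0045 -0.5772]
```

View pics/s18.png

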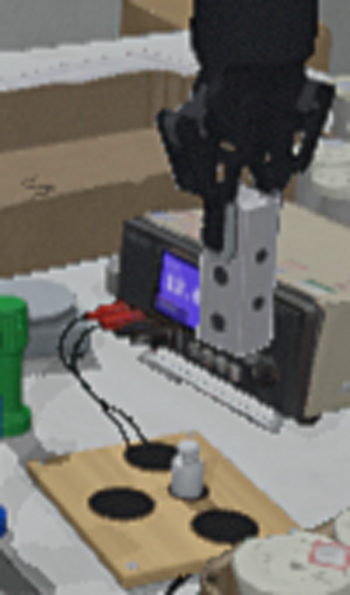

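```bash
python3 -m jog '0 0 0 0 0 -0.01 0; 0 0.01 0 0 0 -0.03 0; 0 0.03 0 0.002 -0.002 -0.06 0; 0 0.05 0 0.003 -0.004 -0.094 0; 0 0.07 0 0.004 -0.006 -0.129 0; 0 0.09 0 0.005 -0.008 -0.164 0; 0 0.11 0 0.006 -0.01 -0.199 0; 0 0.13 0 0.007 -0.01 -0.234 0; 0 0.15 0 0.008 -0.01 -0.269 0; 0 0.17 0 0.01 -0.01 -0.304 0'
python3 g.py 394.6 213 245
```

```text
time_s: 26.6
position: [455.9, -50.6, 244.5]
tcp_rot: [-0.023, 2.204, -2.208]
ft_force: [0.7, 1.5, -1.7]
width: 29.2
t 26.6 pos [455.9 -50.6 244.5] w 29.2 F [ 0.7  1.5 -1.7]
turn [-0.0017  0.0258 -0.005 ] shift [ 0.0545 -0.0013 -0.2651]
```

```bash
python3 -m jog '0 0.01 0 0.007 0 -0.034 0; 0 0.02 0 0.014 0 -0.069 0; 0 0.024 0 0.021 0 -0.104 0; 0 0.024 0 0.028 0 -0.139 0; 0 0.024 0 0.035 0 -0.173 0; 0 0.024 0 0.042 0 -0.204 0; 0 0.024 0 0.048 0 -0.23 0; 0 0.024 0 0.053 0 -0.25 0; 0 0.024 0 0.0545 0 -0.262 0; 0 0.024 0 0.0545 0 -0.265 0'
python3 g.py 394.6 213 98.7
```

```text
time_s: 27.43
position: [394.8, 212.7, 243.6]
tcp_rot: [-0.0, 2.214, -2.218]
ft_force: [0.2, 0.5, -1.3]
width: 29.5
t 27.43 pos [394.8 212.7 243.6] w 29.5 F [ 0.2  0.5 -1.3]
turn [-0.0018  0.0051 -0.0048] shift [ 0.0009  0.1449 -0.0006]
```

```bash
python3 -m jog '0 0 0 0 0.01 0 0; 0 0 0 0 0.03 0 0; 0 0 0 0 0.055 0 0; 0 0 0 0 0.082 0 0; 0 0 0 0 0.106 0 0; 0 0 0 0 0.125 0 0; 0 0 0 0 0.136 0 0; 0 0 0 0 0.142 0 0; 0 0 0 0 0.144 0 0; 0 0 0 0 0.144 0 0'
python3 g.py 394.6 213 92.7;python3 - <<'E'
from ov import *
draw("side",(190,80,310,220),4,[],"pics/s19.png")
E
```

```text
time_s: 28.27
position: [396.3, 210.1, 99.5]
tcp_rot: [0.003, 2.215, -2.221]
ft_force: [0.0, 0.5, -1.8]
width: 29.5
t 28.27 pos [396.3 210.1  99.5] w 29.5 F [ 0.   0.5 -1.8]
turn [-0.0028  0.0022 -0.0045] shift [ 0.0018  0.0067 -0.0029]
```

View pics/s19.png

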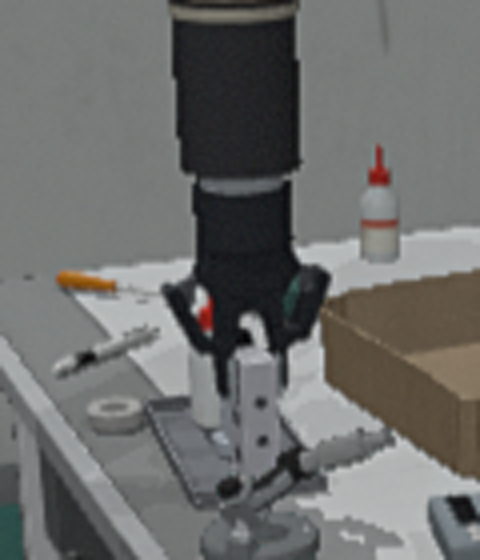

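```bash
python3 -m jog '0 0 0 0 0.0015 -0.001 0; 0 0 0 0 0.003 -0.002 0; 0 0 0 0 0.0045 -0.002 0; 0 0 0 0 0.006 -0.002 0; 0 0 0 0 0.0067 -0.002 0; 0 0 0 0 0.0067 -0.002 0; 0 0 0 0 0.0067 -0.002 0; 0 0 0 0 0.0067 -0.002 0; 0 0 0 0 0.0067 -0.002 0; 0 0 0 0 0.0067 -0.002 0'
```

```text
time_s: 29.15
position: [396.3, 212.9, 93.1]
tcp_rot: [0.002, 2.215, -2.22]
ft_force: [1.0, 0.6, -2.0]
width: 29.5
```

```bash
python3 -m jog '0 0 0 0 0.0006 0 0; 0 0 0 0 0.0012 0 0; 0 0 0 0 0.0012 0 0; 0 0 0 0 0.0012 0 0; 0 0 0 0 0.0012 0 0; 0 0 0 0 0.0012 0 0; 0 0 0 0 0.0012 0 0; 0 0 0 0 0.0012 0 0; 0 0 0 0 0.0012 0 0; 0 0 0 0 0.0012 0 0'
```

```text
time_s: 29.98
position: [396.5, 213.0, 92.6]
tcp_rot: [0.002, 2.215, -2.219]
ft_force: [-2.7, -1.1, 8.1]
width: 29.2
```

```bash
python3 -m jog '0 0 0 0 0 0 65; 0 0 0 0 0 0 65; 0 0 0 0 0 0 65; 0 0 0 0 0 0 65; 0 0 0 0 0 0 65; 0 0 0 0 -0.01 0 65; 0 0 0 0 -0.03 0 65; 0 0 0 0 -0.065 0 65; 0 0 0 0 -0.105 0 65; 0 0 0 0 -0.145 0 65'
python3 - <<'E'
from ov import *
draw("side",(190,80,310,220),4,[],"pics/s20.png")
B=brd
f=np.array([481.7,-294.3]);yaw=np.radians(-4.3);c=f+52*np.array([np.cos(yaw),np.sin(yaw)]);r=c+52*np.array([np.sin(yaw),-np.cos(yaw)]);l=c*2-r
G=(0,255,0)
L=[(circ(*p,12,23),G) for p in (f,r,l)]+[(circ(*c,12,11),G),(circ(*c,49,7),G)]
draw("top",(390,180,450,240),10,L,"pics/t20.png")
draw("side",(330,210,410,290),7,L,"pics/s20b.png")
E
```

```text
time_s: 30.82
position: [395.1, 212.6, 238.2]
tcp_rot: [0.001, 2.214, -2.221]
ft_force: [1.1, 1.8, -0.5]
width: 55.4
```

View pics/s20.png

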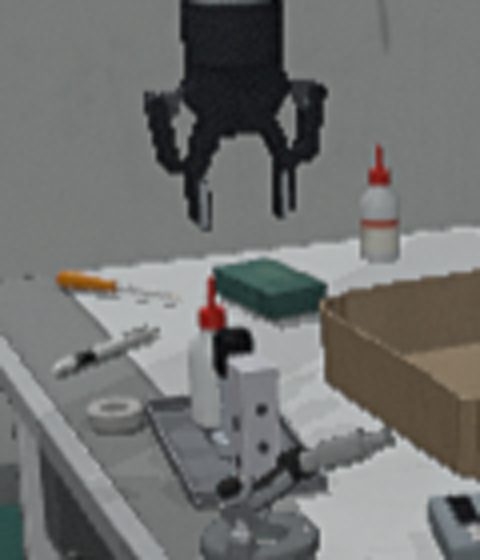

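View pics/t20.png

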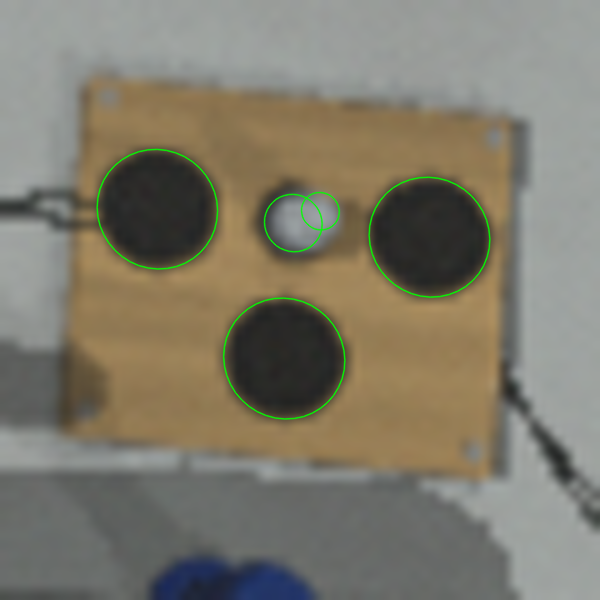

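View pics/s20b.png

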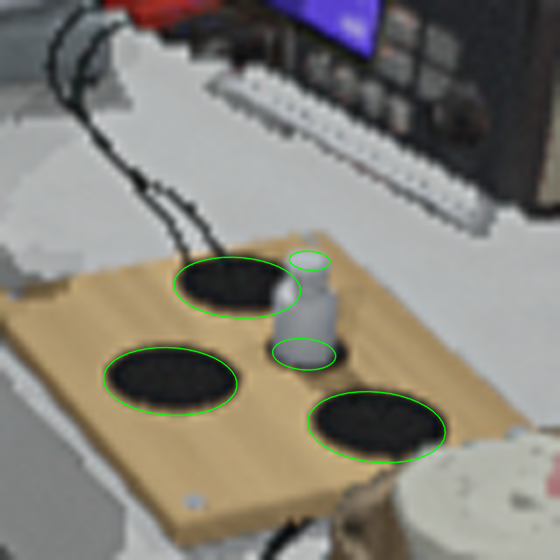

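```bash
python3 g.py 532.5 -298 150; python3 -m jog '0 0 0 -0.008 0 0.03 65; 0 0 0 -0.017 0 0.07 65; 0 0 0 -0.027 0 0.11 65; 0 0 0 -0.037 0 0.15 65; 0 0 0 -0.047 0 0.19 65; 0 0 0 -0.057 0 0.23 65; 0 0 0 -0.067 0 0.27 65; 0 0 0 -0.077 0 0.31 65; 0 0 0 -0.087 0 0.35 65; 0 0 0 -0.097 0 0.385 65'
python3 g.py 532.5 -298 150
```

```text
t 30.92 pos [398.1 215.4 243.4] w 55.4 F [-0.6  0.5 -0.3]
turn [ 0.0055  0.004  -0.0131] shift [-0.1311  0.0923  0.5144]
time_s: 31.75
position: [493.7, -174.1, 238.1]
tcp_rot: [0.003, 2.215, -2.22]
ft_force: [1.3, 1.0, 0.5]
width: 55.3
t 31.75 pos [ 493.7 -174.1  238.1] w 55.3 F [1.3 1.  0.5]
turn [-0.0021  0.0025 -0.0052] shift [-0.038   0.0885  0.1238]
```

```bash
python3 -m jog '0 0 0 -0.01 0.003 0.035 65; 0 0 0 -0.02 0.01 0.07 65; 0 0 0 -0.03 0.03 0.1 65; 0 0 0 -0.036 0.055 0.118 65; 0 0 0 -0.038 0.08 0.1235 65; 0 0 0 -0.038 0.1 0.1235 65; 0 0 0 -0.038 0.115 0.1235 65; 0 0 0 -0.038 0.123 0.1235 65; 0 0 0 -0.038 0.123 0.1235 65; 0 0 0 -0.038 0.123 0.1235 65'
python3 g.py 532.5 -298 43;python3 - <<'E'
from ov import *
o=arm.get_obs();p=o["position"];M=R.from_rotvec(o["tcp_rot"]).as_matrix()
L=[(np.array([p,p+M[:,1]*100]),(0,0,255))]
draw("side",(330,170,410,290),5,L,"pics/s21.png")
draw("top",(390,180,450,240),10,L,"pics/t21.png")
E
```

```text
time_s: 32.58
position: [532.9, -295.2, 115.7]
tcp_rot: [0.001, 2.215, -2.22]
ft_force: [0.5, 0.4, 0.9]
width: 55.2
t 32.58 pos [ 532.9 -295.2  115.7] w 55.2 F [0.5 0.4 0.9]
turn [-0.0022  0.0034 -0.0046] shift [0.0007 0.0727 0.0027]
```

View pics/s21.png

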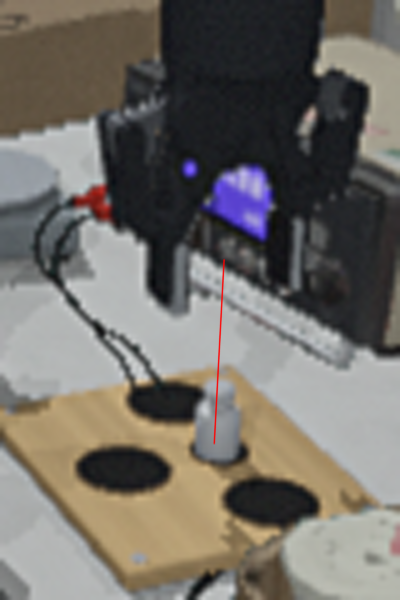

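View pics/t21.png

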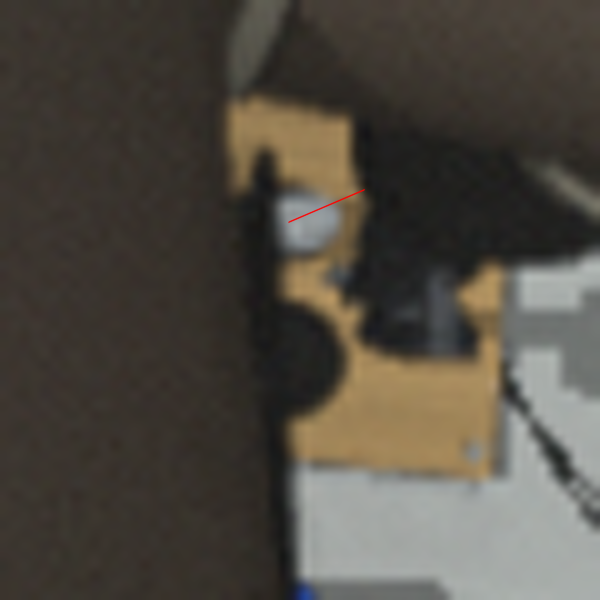

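```bash
python3 -m jog '0 0 0 0 0.01 0.001 65; 0 0 0 0 0.025 0.001 65; 0 0 0 0 0.04 0.001 65; 0 0 0 0 0.053 0.001 65; 0 0 0 0 0.062 0.001 65; 0 0 0 0 0.068 0.001 65; 0 0 0 0 0.07 0.001 65; 0 0 0 0 0.07 0.001 65; 0 0 0 0 0.07 0.001 65; 0 0 0 0 0.07 0.001 65'
python3 g.py 532.5 -298 43;python3 - <<'E'
from ov import *
draw("side",(330,190,410,290),6,[],"pics/s22.png")
E
```

```text
time_s: 33.52
position: [533.6, -296.4, 46.3]
tcp_rot: [0.003, 2.214, -2.219]
ft_force: [-0.0, 0.3, 0.7]
width: 55.8
t 33.52 pos [ 533.6 -296.4   46.3] w 55.8 F [-0.   0.3  0.7]
turn [-0.0024  0.0032 -0.0063] shift [0.0011 0.0033 0.0016]
```

View pics/s22.png

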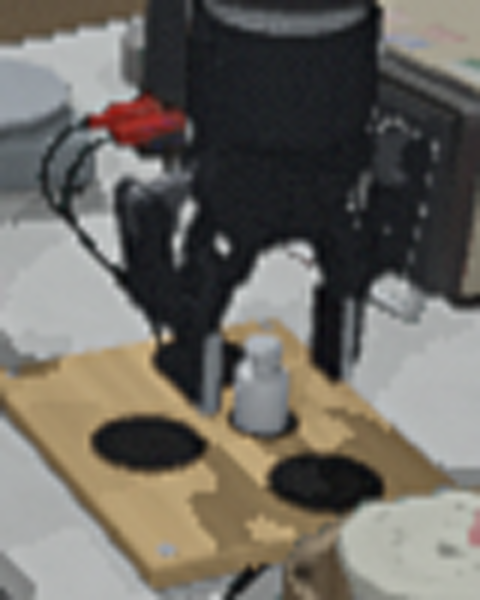

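```bash
python3 -m jog '0 0 0 0.0015 0.002 0.0015 65; 0 0 0 0.0015 0.003 0.0015 65; 0 0 0 0.0015 0.003 0.0015 40; 0 0 0 0.0015 0.003 0.0015 0; 0 0 0 0.0015 0.003 0.0015 0; 0 0 0 0.0015 0.003 0.0015 0; 0 0 0 0.0015 0.003 0.0015 0; 0 0 0 0.0015 0.003 0.0015 0; 0 0 0 0.0015 0.003 0.0015 0; 0 0 0 0.0015 0.003 0.0015 0'; python3 g.py 532.5 -298 43
```

```text
time_s: 34.4
position: [531.7, -297.9, 42.8]
tcp_rot: [0.002, 2.215, -2.22]
ft_force: [-0.6, 0.8, 3.8]
width: 20.1
t 34.4 pos [ 531.7 -297.9   42.8] w 20.1 F [-0.6  0.8  3.8]
turn [-0.0022  0.0031 -0.0052] shift [-0.0008 -0.0002  0.0001]
```

```bash
python3 -m jog '0 0 0 0 -0.004 0 0; 0 0 0 0 -0.012 0 0; 0 0 0 0 -0.024 0 0; 0 0 0 0 -0.038 0 0; 0 0 0 0 -0.054 0 0; 0 0 0 0 -0.07 0 0; 0 0 0 0 -0.086 0 0; 0 0 0 0 -0.102 0 0; 0 0 0 0 -0.118 0 0; 0 0 0 0 -0.135 0 0'
python3 - <<'E'
from ov import *
draw("side",(320,120,420,290),3.5,[],"pics/s23.png")
# pan refine from side & top (weight gone)
draw("top",(325,170,365,215),12,[],"pics/t23.png")
draw("side",(290,190,350,240),12,[],"pics/s23b.png")
E
```

```text
time_s: 35.23
position: [530.6, -297.3, 178.6]
tcp_rot: [0.002, 2.216, -2.219]
ft_force: [-0.1, 0.4, -0.0]
width: 20.1
```

View pics/s23.png

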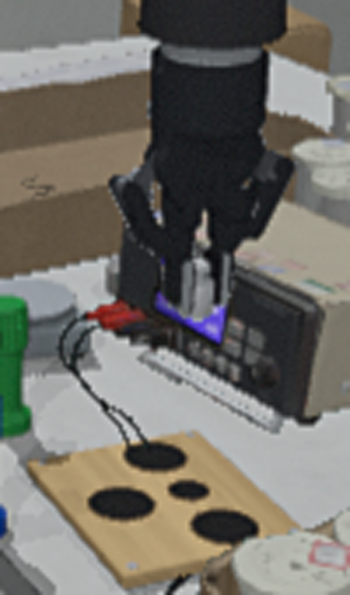

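View pics/s23b.png

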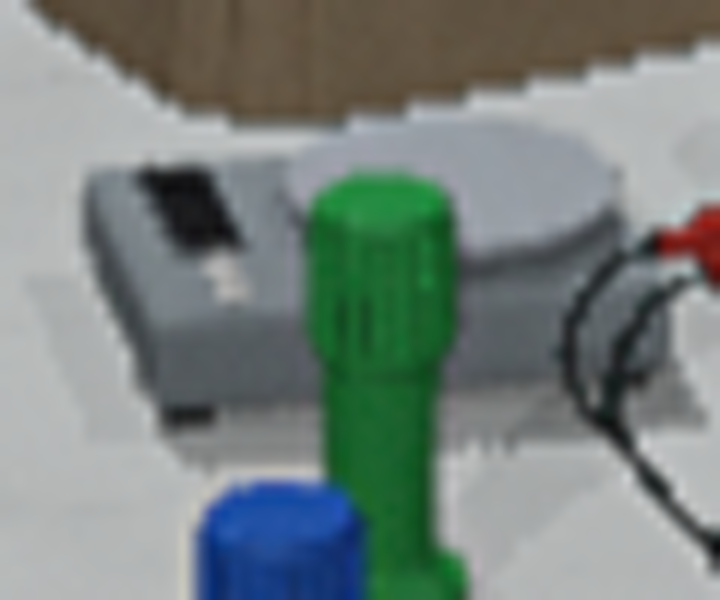

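View pics/t23.png

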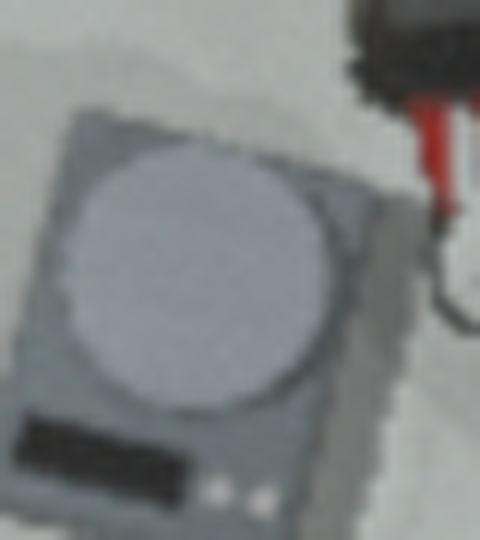

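```bash
python3 - <<'E'
from h import *
print(onz("top",uz(197.5,275,325,170,12),40).round(1),onz("side",uz(453,184,290,190,12),40).round(1))
print(onz("top",uz(63,275,325,170,12),40).round(1),onz("top",uz(332,275,325,170,12),40).round(1))
E
python3 g.py 557.5 -1 180
```

```text
[557.    1.1  40. ] [558.  -2.  40.]
[555.8  43.1  40. ] [558.2 -40.9  40. ]
t 35.43 pos [ 530.9 -297.4  178. ] w 20.4 F [-0.8  0.6 -0.7]
turn [-0.0018  0.0028 -0.0061] shift [-0.0274 -0.0024 -0.2963]
```

```bash
python3 -m jog '0 0 0 -0.001 0 -0.012 0; 0 0 0 -0.004 -0.002 -0.04 0; 0 0 0 -0.007 -0.004 -0.075 0; 0 0 0 -0.01 -0.004 -0.11 0; 0 0 0 -0.014 -0.004 -0.145 0; 0 0 0 -0.018 -0.004 -0.18 0; 0 0 0 -0.022 -0.004 -0.215 0; 0 0 0 -0.025 -0.004 -0.25 0; 0 0 0 -0.026 -0.004 -0.28 0; 0 0 0 -0.026 -0.004 -0.296 0'
python3 g.py 556 -0.5 80
```

```text
time_s: 36.27
position: [555.4, 1.8, 180.1]
tcp_rot: [-0.001, 2.215, -2.219]
ft_force: [-0.4, -0.4, -1.0]
width: 20.6
t 36.27 pos [555.4   1.8 180.1] w 20.6 F [-0.4 -0.4 -1. ]
turn [-0.002   0.0048 -0.0036] shift [-0.0002  0.1001  0.0021]
```

```bash
python3 -m jog '0 0 0 0 0.008 0 0; 0 0 0 0 0.022 0.001 0; 0 0 0 0 0.04 0.001 0; 0 0 0 0 0.058 0.001 0; 0 0 0 0 0.074 0.001 0; 0 0 0 0 0.086 0.001 0; 0 0 0 0 0.095 0.001 0; 0 0 0 0 0.1 0.001 0; 0 0 0 0 0.102 0.001 0; 0 0 0 0 0.102 0.001 0'
python3 g.py 556 -0.5 70.8;python3 - <<'E'
from ov import *
L=[(circ(557.5,-.3,40,42),(0,255,0)),(circ(557.5,-.3,40,11),(0,255,0))]
draw("side",(290,150,370,240),6,L,"pics/s24.png")
draw("top",(305,150,385,215),8,L,"pics/t24.png")
E
```

```text
time_s: 37.1
position: [556.3, -2.8, 78.7]
tcp_rot: [0.001, 2.215, -2.22]
ft_force: [-0.0, -0.4, -0.8]
width: 20.3
t 37.1 pos [556.3  -2.8  78.7] w 20.3 F [-0.  -0.4 -0.8]
turn [-0.0023  0.0029 -0.0043] shift [ 0.0004  0.0079 -0.0023]
```

View pics/s24.png

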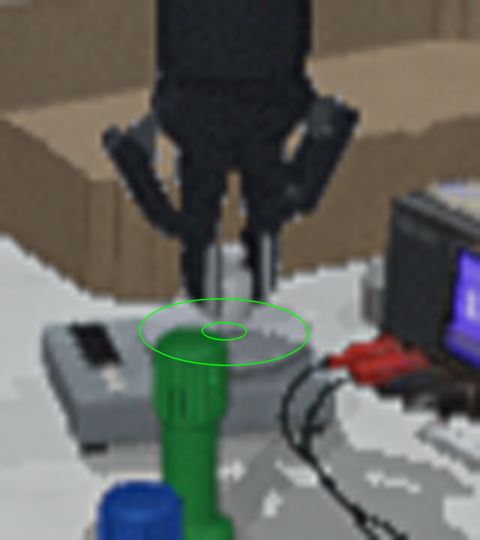

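View pics/t24.png

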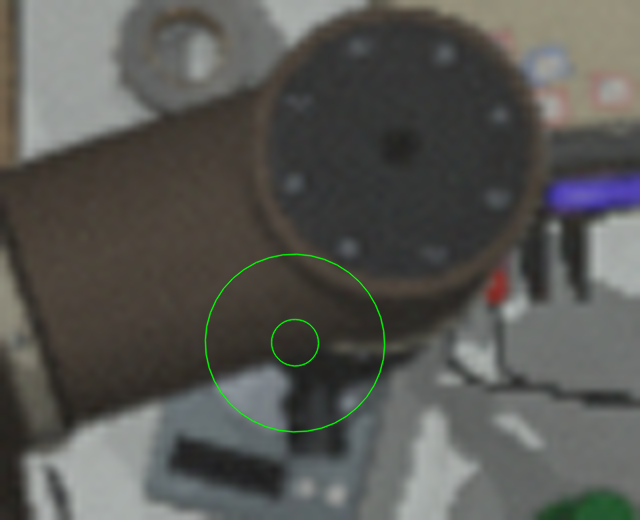

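```bash
python3 -m jog '0 0 0 0.001 0.001 -0.001 0; 0 0 0 0.001 0.0025 -0.003 0; 0 0 0 0.001 0.004 -0.003 0; 0 0 0 0.001 0.0055 -0.003 0; 0 0 0 0.001 0.007 -0.003 0; 0 0 0 0.001 0.007 -0.003 0; 0 0 0 0.001 0.007 -0.003 0; 0 0 0 0.001 0.007 -0.003 0; 0 0 0 0.001 0.007 -0.003 0; 0 0 0 0.001 0.007 -0.003 0'
python3 g.py 556 -0.5 70.8;python3 - <<'E'
from ov import *
L=[(circ(557.5,-.3,40,42),(0,255,0)),(circ(557.5,-.3,40,11),(0,255,0))]
draw("side",(290,150,370,240),6,L,"pics/s25.png")
E
```

```text
time_s: 38.03
position: [555.6, 0.3, 72.1]
tcp_rot: [0.002, 2.215, -2.22]
ft_force: [-0.6, 0.3, -0.7]
width: 20.6
t 38.03 pos [5.556e+02 3.000e-01 7.210e+01] w 20.6 F [-0.6  0.3 -0.7]
turn [-0.002  0.003 -0.005] shift [-0.0004  0.0013  0.0008]
```

View pics/s25.png

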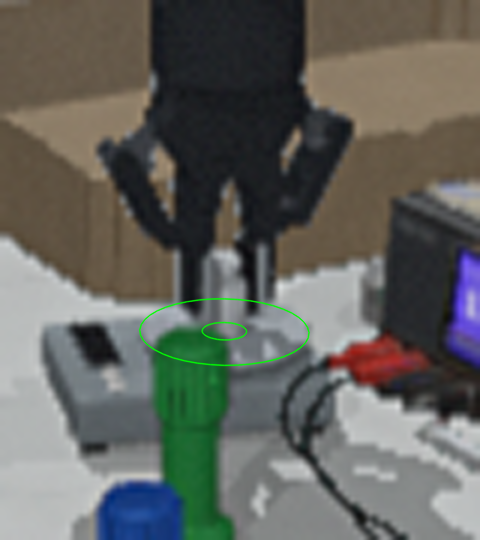

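```bash
python3 -m jog '0 0 0 0 0.0007 0 0; 0 0 0 0 0.0014 0 0; 0 0 0 0 0.002 0 0; 0 0 0 0 0.002 0 0; 0 0 0 0 0.002 0 0; 0 0 0 0 0.002 0 0; 0 0 0 0 0.002 0 0; 0 0 0 0 0.002 0 0; 0 0 0 0 0.002 0 0; 0 0 0 0 0.002 0 0'
```

```text
time_s: 38.92
position: [555.6, 0.3, 70.8]
tcp_rot: [0.002, 2.215, -2.219]
ft_force: [-2.5, 0.6, 6.5]
width: 20.4
```

```bash
python3 -m jog '0 0 0 0 0 0 65; 0 0 0 0 0 0 65; 0 0 0 0 0 0 65; 0 0 0 0 0 0 65; 0 0 0 0 0 0 65; 0 0 0 0 -0.01 0 65; 0 0 0 0 -0.03 0 65; 0 0 0 0 -0.065 0 65; 0 0 0 0 -0.105 0 65; 0 0 0 0 -0.145 0 65'
python3 g.py 396.5 213 220;python3 - <<'E'
from ov import *
L=[(circ(557.5,-.3,40,42),(0,255,0)),(circ(557.5,-.3,40,11),(0,255,0))]
draw("side",(290,190,350,240),10,L,"pics/s26.png")
E
```

```text
time_s: 39.75
position: [554.2, 0.3, 217.1]
tcp_rot: [0.001, 2.215, -2.221]
ft_force: [0.9, 0.1, -1.0]
width: 55.8
t 39.75 pos [5.542e+02 3.000e-01 2.171e+02] w 55.8 F [ 0.9  0.1 -1. ]
turn [-0.0025  0.0031 -0.004 ] shift [ 0.157  -0.004  -0.2131]
```

View pics/s26.png

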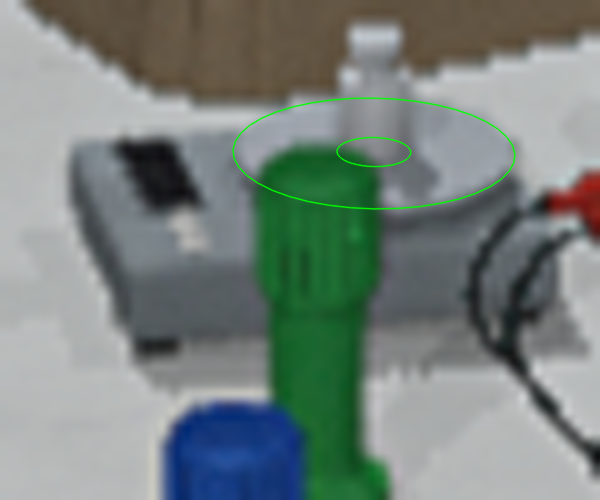

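```bash
python3 -m jog '0 0 0 0.02 -0.005 -0.025 65; 0 0 0 0.042 -0.01 -0.057 65; 0 0 0 0.065 -0.01 -0.088 65; 0 0 0 0.088 -0.01 -0.12 65; 0 0 0 0.111 -0.01 -0.15 65; 0 0 0 0.134 -0.01 -0.18 65; 0 0 0 0.15 -0.005 -0.203 65; 0 0 0 0.157 0 -0.212 65; 0 0 0 0.157 0.02 -0.213 65; 0 0 0 0.157 0.04 -0.213 65'
python3 g.py 396.5 213 92.6
python3 - <<'E'
from ov import *
L=[(circ(557.5,-.3,40,42),(0,255,0)),(circ(557.5,-.3,40,11),(0,255,0))]
draw("top",(315,165,375,215),10,L,"pics/t27.png")
draw("side",(190,80,310,220),4,[],"pics/s27.png")
E
```

```text
time_s: 40.63
position: [397.3, 214.7, 175.0]
tcp_rot: [0.002, 2.216, -2.214]
ft_force: [0.3, 1.2, -1.3]
width: 55.5
t 40.63 pos [397.3 214.7 175. ] w 55.5 F [ 0.3  1.2 -1.3]
turn [ 0.001   0.0056 -0.0075] shift [0.0015 0.0824 0.0018]
```

View pics/t27.png

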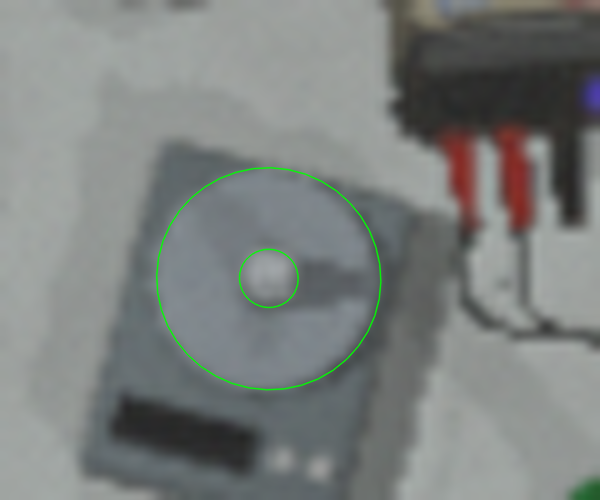

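View pics/s27.png

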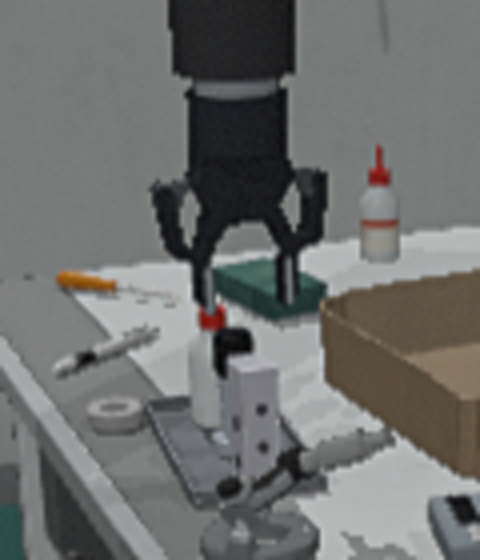

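Top view: the weight stands in the middle of the pan, at (268,277) in the crop, so it's within about 1 to 2 mm of centre. Now the block goes back.

```bash
python3 -m jog '0 0 0 0.001 0.01 0.001 65; 0 0 0 0.001 0.025 0.001 65; 0 0 0 0.001 0.042 0.001 65; 0 0 0 0.001 0.058 0.001 65; 0 0 0 0.001 0.07 0.001 65; 0 0 0 0.001 0.078 0.001 65; 0 0 0 0.001 0.082 0.001 65; 0 0 0 0.001 0.082 0.001 65; 0 0 0 0.001 0.082 0.001 65; 0 0 0 0.001 0.082 0.001 65'; python3 g.py 396.5 213 92.6
```

```text
time_s: 41.57
position: [397.3, 212.3, 92.7]
tcp_rot: [0.003, 2.216, -2.218]
ft_force: [-0.3, -0.0, -1.3]
width: 56.0
t 41.57 pos [397.3 212.3  92.7] w 56.0 F [-0.3 -0.  -1.3]
turn [-0.0011  0.0031 -0.0059] shift [ 0.0007  0.0001 -0.0007]
```

```bash
python3 -m jog '0 0 0 0.0007 0 -0.0007 30; 0 0 0 0.0007 0 -0.0007 0; 0 0 0 0.0007 0 -0.0007 0; 0 0 0 0.0007 0 -0.0007 0; 0 0 0 0.0007 0 -0.0007 0; 0 0 0 0.0007 0 -0.0007 0; 0 0 0 0.0007 0 -0.0007 0; 0 0 0 0.0007 0 -0.0007 0; 0 0 0 0.0007 0 -0.0007 0; 0 0 0 0.0007 0 -0.0007 0'; python3 g.py 396.5 213 92.6
```

```text
time_s: 42.4
position: [396.4, 213.0, 92.5]
tcp_rot: [0.003, 2.215, -2.218]
ft_force: [-1.4, -0.3, 6.5]
width: 29.2
t 42.4 pos [396.4 213.   92.5] w 29.2 F [-1.4 -0.3  6.5]
turn [-0.0013  0.0033 -0.0058] shift [-0.0001 -0.0001 -0.    ]
```

```bash
python3 -m jog '0 0 0 0 -0.004 0 0; 0 0 0 0 -0.012 0 0; 0 0 0 0 -0.024 0 0; 0 0 0 0 -0.04 0 0; 0 0 0 0 -0.058 0 0; 0 0 0 0 -0.076 0 0; 0 0 0 0 -0.094 0 0; 0 0 0 0 -0.112 0 0; 0 0 0 0 -0.13 0 0; 0 0 0 0 -0.15 0 0'; python3 g.py 527.3 -348.7 245 11
```

```text
time_s: 43.23
position: [394.7, 212.3, 242.8]
tcp_rot: [0.002, 2.215, -2.221]
ft_force: [0.7, -0.3, -2.7]
width: 29.4
t 43.23 pos [394.7 212.3 242.8] w 29.4 F [ 0.7 -0.3 -2.7]
turn [-0.0027 -0.1892 -0.0039] shift [-1.310e-01 -3.000e-04  5.614e-01]
```

```bash
python3 -m jog '0 0 0 -0.002 0 0.01 0; 0 -0.01 0 -0.007 0 0.03 0; 0 -0.03 0 -0.014 -0.002 0.062 0; 0 -0.05 0 -0.022 -0.002 0.096 0; 0 -0.07 0 -0.03 -0.002 0.13 0; 0 -0.09 0 -0.038 -0.002 0.164 0; 0 -0.11 0 -0.046 -0.002 0.198 0; 0 -0.13 0 -0.054 -0.002 0.232 0; 0 -0.15 0 -0.062 -0.002 0.266 0; 0 -0.17 0 -0.07 -0.002 0.3 0'
python3 g.py 527.5 -349 245 11
```

```text
time_s: 44.07
position: [465.6, -88.9, 244.7]
tcp_rot: [-0.181, 2.126, -2.131]
ft_force: [1.2, 0.6, -2.0]
width: 29.7
t 44.07 pos [465.6 -88.9 244.7] w 29.7 F [ 1.2  0.6 -2. ]
turn [-0.0025 -0.018  -0.0042] shift [-0.016   0.0005  0.2669]
```

```bash
python3 -m jog '0 -0.01 0 -0.002 0 0.034 0; 0 -0.018 0 -0.004 0 0.069 0; 0 -0.018 0 -0.006 0 0.104 0; 0 -0.018 0 -0.008 0 0.139 0; 0 -0.018 0 -0.01 0 0.173 0; 0 -0.018 0 -0.012 0 0.204 0; 0 -0.018 0 -0.014 0 0.231 0; 0 -0.018 0 -0.016 0 0.252 0; 0 -0.018 0 -0.016 0 0.264 0; 0 -0.018 0 -0.016 0 0.267 0'
python3 g.py 527.5 -349 107 11
```

```text
time_s: 44.9
position: [527.3, -348.9, 244.5]
tcp_rot: [-0.198, 2.119, -2.123]
ft_force: [0.2, -0.3, -2.5]
width: 29.1
t 44.9 pos [ 527.3 -348.9  244.5] w 29.1 F [ 0.2 -0.3 -2.5]
turn [-0.0019 -0.003  -0.0028] shift [ 2.000e-04  1.375e-01 -1.000e-04]
```

```bash
python3 -m jog '0 0 0 0 0.01 0 0; 0 0 0 0 0.03 0 0; 0 0 0 0 0.055 0 0; 0 0 0 0 0.08 0 0; 0 0 0 0 0.102 0 0; 0 0 0 0 0.119 0 0; 0 0 0 0 0.13 0 0; 0 0 0 0 0.135 0 0; 0 0 0 0 0.137 0 0; 0 0 0 0 0.137 0 0'
python3 g.py 527.5 -349 100.7 11;python3 - <<'E'
from ov import *
r=(529.6,-350)
L=[(circ(*r,12,23),(0,255,0))]
draw("side",(330,190,410,290),6,L,"pics/s28.png")
E
```

```text
time_s: 45.73
position: [528.9, -347.1, 108.9]
tcp_rot: [-0.198, 2.116, -2.121]
ft_force: [-0.2, -0.4, -0.8]
width: 29.1
t 45.73 pos [ 528.9 -347.1  108.9] w 29.1 F [-0.2 -0.4 -0.8]
turn [-0.0032 -0.0004 -0.0048] shift [0.0018 0.0082 0.0016]
```

View pics/s28.png

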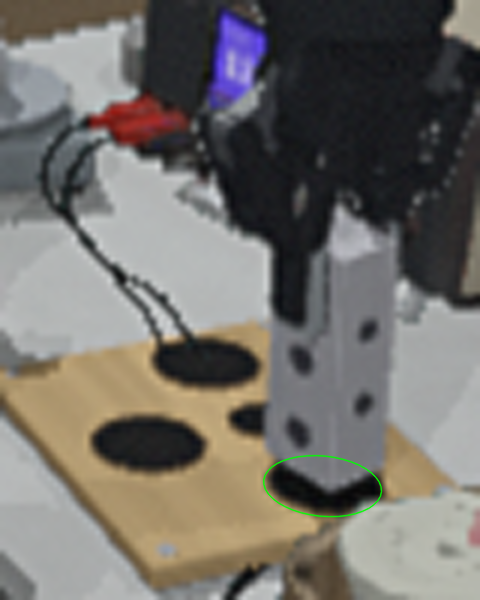

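```bash
python3 -m jog '0 0 0 0.001 0.0015 0.0015 0; 0 0 0 0.001 0.003 0.0015 0; 0 0 0 0.001 0.0045 0.0015 0; 0 0 0 0.001 0.006 0.0015 0; 0 0 0 0.001 0.0075 0.0015 0; 0 0 0 0.001 0.008 0.0015 0; 0 0 0 0.001 0.008 0.0015 0; 0 0 0 0.001 0.008 0.0015 0; 0 0 0 0.001 0.008 0.0015 0; 0 0 0 0.001 0.008 0.0015 0'
```

```text
time_s: 46.62
position: [528.0, -349.1, 100.6]
tcp_rot: [-0.198, 2.116, -2.122]
ft_force: [-0.7, -0.1, -0.7]
width: 29.3
```

```bash
python3 -m jog '0 0 0 0 0.0006 0 0; 0 0 0 0 0.0012 0 0; 0 0 0 0 0.0012 0 0; 0 0 0 0 0.0012 0 0; 0 0 0 0 0.0012 0 0; 0 0 0 0 0.0012 0 0; 0 0 0 0 0.0012 0 0; 0 0 0 0 0.0012 0 0; 0 0 0 0 0.0012 0 0; 0 0 0 0 0.0012 0 0'
```

```text
time_s: 47.45
position: [528.1, -349.2, 100.6]
tcp_rot: [-0.198, 2.115, -2.122]
ft_force: [-3.0, 2.0, 7.2]
width: 29.2
```

```bash
python3 -m jog '0 0 0 0 0 0 65; 0 0 0 0 0 0 65; 0 0 0 0 0 0 65; 0 0 0 0 0 0 65; 0 0 0 0 0 0 65; 0 0 0 0 -0.01 0 65; 0 0 0 0 -0.03 0 65; 0 0 0 0 -0.065 0 65; 0 0 0 0 -0.105 0 65; 0 0 0 0 -0.145 0 65'
python3 g.py 403.2 282.7 220;python3 - <<'E'
from ov import *
r=(529.6,-350)
L=[(circ(*r,12,23),(0,255,0)),(rect(*r,112,30,38,np.radians(11)),(255,0,255))]
draw("side",(330,190,410,290),6,L,"pics/s29.png")
E
```

```text
time_s: 48.28
position: [526.7, -348.7, 246.4]
tcp_rot: [-0.199, 2.117, -2.122]
ft_force: [1.1, -0.7, 0.5]
width: 55.6
t 48.28 pos [ 526.7 -348.7  246.4] w 55.6 F [ 1.1 -0.7  0.5]
turn [-0.0023  0.1911 -0.0038] shift [ 0.0014  0.0247 -0.6434]
```

View pics/s29.png

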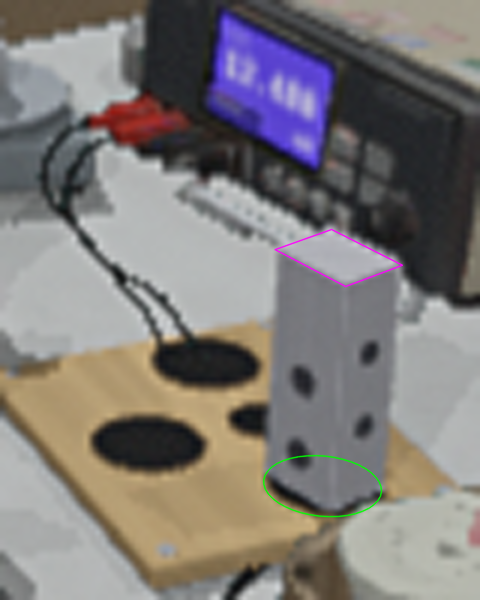

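```bash
python3 -m jog '0 0.01 0 0 0 -0.03 65; 0 0.03 0 0 0 -0.07 65; 0 0.05 0 0 0 -0.11 65; 0 0.07 0 0 0 -0.15 65; 0 0.09 0 0 0 -0.19 65; 0 0.11 0 0 0 -0.23 65; 0 0.13 0 0 0 -0.27 65; 0 0.15 0 0 0 -0.31 65; 0 0.17 0 0 0 -0.35 65; 0 0.191 0 0 0 -0.385 65'
python3 g.py 403.2 282.7 200
```

```text
time_s: 49.17
position: [453.4, 31.1, 244.2]
tcp_rot: [0.008, 2.217, -2.22]
ft_force: [1.6, 1.3, -0.2]
width: 55.7
t 49.17 pos [453.4  31.1 244.2] w 55.7 F [ 1.6  1.3 -0.2]
turn [-0.0012 -0.0006 -0.0066] shift [ 0.0507  0.0436 -0.2516]
```

```bash
python3 -m jog '0 0 0 0.008 0 -0.038 65; 0 0 0 0.016 0 -0.077 65; 0 0 0 0.024 0 -0.116 65; 0 0 0 0.032 0 -0.155 65; 0 0 0 0.04 0 -0.193 65; 0 0 0 0.047 0 -0.225 65; 0 0 0 0.05 0.01 -0.245 65; 0 0 0 0.05 0.03 -0.2515 65; 0 0 0 0.05 0.06 -0.2515 65; 0 0 0 0.05 0.08 -0.2515 65'
python3 g.py 403.2 282.7 95.3
python3 - <<'E'
from ov import *
draw("side",(190,80,310,220),4,[],"pics/s30.png")
E
```

```text
time_s: 50.0
position: [403.9, 281.0, 161.3]
tcp_rot: [0.004, 2.217, -2.22]
ft_force: [-1.3, -0.4, -0.2]
width: 55.4
t 50.0 pos [403.9 281.  161.3] w 55.4 F [-1.3 -0.4 -0.2]
turn [-0.0017  0.0012 -0.0047] shift [ 0.001   0.066  -0.0018]
```

View pics/s30.png

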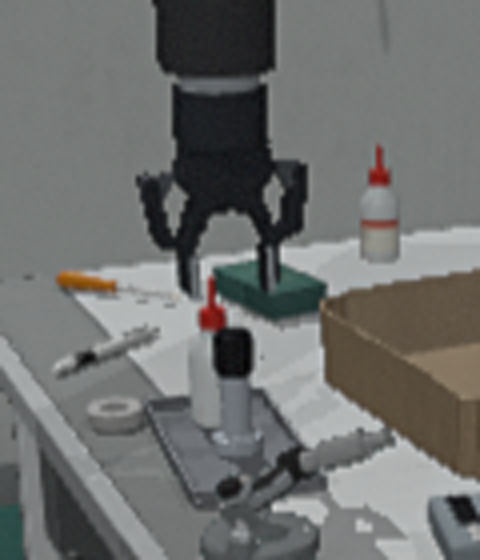

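```bash
python3 -m jog '0 0 0 0.001 0.01 -0.001 65; 0 0 0 0.001 0.025 -0.001 65; 0 0 0 0.001 0.04 -0.001 65; 0 0 0 0.001 0.052 -0.001 65; 0 0 0 0.001 0.06 -0.001 65; 0 0 0 0.001 0.064 -0.001 65; 0 0 0 0.001 0.066 -0.001 65; 0 0 0 0.001 0.066 -0.001 65; 0 0 0 0.001 0.066 -0.001 65; 0 0 0 0.001 0.066 -0.001 65'; python3 g.py 403.2 282.7 95.3
```

```text
time_s: 50.88
position: [404.2, 281.8, 97.3]
tcp_rot: [0.006, 2.217, -2.22]
ft_force: [-0.9, 1.0, 0.4]
width: 55.6
t 50.88 pos [404.2 281.8  97.3] w 55.6 F [-0.9  1.   0.4]
turn [-0.001   0.0001 -0.0058] shift [ 0.001   0.002  -0.0009]
```

```bash
python3 -m jog '0 0 0 0.001 0.002 -0.001 65; 0 0 0 0.001 0.002 -0.001 65; 0 0 0 0.001 0.002 -0.001 30; 0 0 0 0.001 0.002 -0.001 0; 0 0 0 0.001 0.002 -0.001 0; 0 0 0 0.001 0.002 -0.001 0; 0 0 0 0.001 0.002 -0.001 0; 0 0 0 0.001 0.002 -0.001 0; 0 0 0 0.001 0.002 -0.001 0; 0 0 0 0.001 0.002 -0.001 0'; python3 g.py 403.2 282.7 95.3
```

```text
time_s: 51.72
position: [403.1, 282.6, 94.8]
tcp_rot: [0.006, 2.217, -2.22]
ft_force: [0.2, -0.2, 5.0]
width: 30.7
t 51.72 pos [403.1 282.6  94.8] w 30.7 F [ 0.2 -0.2  5. ]
turn [-0.0016  0.0001 -0.0054] shift [-0.0001 -0.0005 -0.0001]
```

```bash
python3 -m jog '0 0 0 0 -0.004 0 0; 0 0 0 0 -0.012 0 0; 0 0 0 0 -0.024 0 0; 0 0 0 0 -0.04 0 0; 0 0 0 0 -0.058 0 0; 0 0 0 0 -0.076 0 0; 0 0 0 0 -0.094 0 0; 0 0 0 0 -0.112 0 0; 0 0 0 0 -0.13 0 0; 0 0 0 0 -0.15 0 0'; python3 g.py 479.5 -296 245
```

```text
time_s: 52.55
position: [401.4, 282.0, 245.3]
tcp_rot: [0.004, 2.217, -2.223]
ft_force: [0.5, 0.2, -2.4]
width: 30.2
t 52.55 pos [401.4 282.  245.3] w 30.2 F [ 0.5  0.2 -2.4]
turn [-0.0027 -0.0002 -0.0037] shift [-0.0782  0.0022  0.578 ]
```

```bash
python3 -m jog '0 0 0 -0.001 0 0.01 0; 0 0 0 -0.004 0 0.03 0; 0 0 0 -0.008 0 0.062 0; 0 0 0 -0.013 0 0.096 0; 0 0 0 -0.018 0 0.13 0; 0 0 0 -0.022 0 0.164 0; 0 0 0 -0.027 0 0.198 0; 0 0 0 -0.031 0 0.232 0; 0 0 0 -0.036 0 0.266 0; 0 0 0 -0.04 0 0.3 0'
python3 g.py 479 -296.5 245
```

```text
time_s: 53.38
position: [441.2, -19.2, 245.2]
tcp_rot: [0.005, 2.217, -2.221]
ft_force: [1.1, 0.5, -2.5]
width: 30.3
t 53.38 pos [441.2 -19.2 245.2] w 30.3 F [ 1.1  0.5 -2.5]
turn [-0.0017  0.0001 -0.0044] shift [-0.0378  0.0008  0.2773]
```

```bash
python3 -m jog '0 0 0 -0.005 0 0.034 0; 0 0 0 -0.01 0 0.069 0; 0 0 0 -0.015 0 0.104 0; 0 0 0 -0.02 0 0.139 0; 0 0 0 -0.025 0 0.173 0; 0 0 0 -0.029 0 0.206 0; 0 0 0 -0.033 0 0.235 0; 0 0 0 -0.037 0 0.258 0; 0 0 0 -0.038 0 0.272 0; 0 0 0 -0.038 0 0.2775 0'
python3 g.py 479 -296.5 109
```

```text
time_s: 54.22
position: [479.3, -296.6, 245.0]
tcp_rot: [0.006, 2.22, -2.223]
ft_force: [-1.0, 0.1, -2.1]
width: 30.3
t 54.22 pos [ 479.3 -296.6  245. ] w 30.3 F [-1.   0.1 -2.1]
turn [-0.0013 -0.0023 -0.0029] shift [ 0.0007  0.136  -0.0003]
```

```bash
python3 -m jog '0 0 0 0 0.01 0 0; 0 0 0 0 0.03 0 0; 0 0 0 0 0.055 0 0; 0 0 0 0 0.08 0 0; 0 0 0 0 0.102 0 0; 0 0 0 0 0.119 0 0; 0 0 0 0 0.13 0 0; 0 0 0 0 0.134 0 0; 0 0 0 0 0.136 0 0; 0 0 0 0 0.136 0 0'
python3 g.py 479 -296.5 102.9;python3 - <<'E'
from ov import *
f=(481.7,-294.3)
L=[(circ(*f,12,23),(0,255,0))]
draw("side",(330,190,410,290),6,L,"pics/s31.png")
E
```

```text
time_s: 55.05
position: [481.1, -294.8, 110.4]
tcp_rot: [0.005, 2.216, -2.221]
ft_force: [0.3, -0.2, -1.5]
width: 30.2
t 55.05 pos [ 481.1 -294.8  110.4] w 30.2 F [ 0.3 -0.2 -1.5]
turn [-0.0021  0.0005 -0.0054] shift [0.0021 0.0075 0.0016]
```

View pics/s31.png

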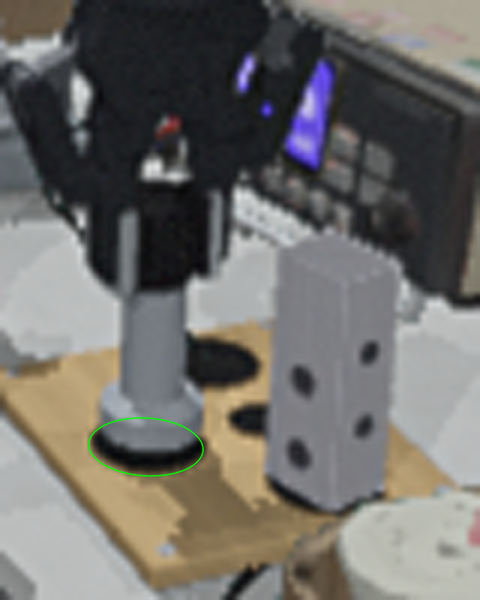

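```bash
python3 -m jog '0 0 0 0.0015 0.0015 0.0005 0; 0 0 0 0.0015 0.003 0.0005 0; 0 0 0 0.0015 0.0045 0.0005 0; 0 0 0 0.0015 0.006 0.0005 0; 0 0 0 0.0015 0.007 0.0005 0; 0 0 0 0.0015 0.0075 0.0005 0; 0 0 0 0.0015 0.0075 0.0005 0; 0 0 0 0.0015 0.0075 0.0005 0; 0 0 0 0.0015 0.0075 0.0005 0; 0 0 0 0.0015 0.0075 0.0005 0'
```

```text
time_s: 55.93
position: [479.5, -295.7, 102.8]
tcp_rot: [0.006, 2.216, -2.221]
ft_force: [-0.8, 1.3, 2.7]
width: 30.7
```

```bash
python3 -m jog '0 0 0 0 0.0006 0 0; 0 0 0 0 0.0012 0 0; 0 0 0 0 0.0012 0 0; 0 0 0 0 0.0012 0 0; 0 0 0 0 0.0012 0 0; 0 0 0 0 0.0012 0 0; 0 0 0 0 0.0012 0 0; 0 0 0 0 0.0012 0 0; 0 0 0 0 0.0012 0 0; 0 0 0 0 0.0012 0 0'
```

```text
time_s: 56.77
position: [479.7, -295.9, 102.7]
tcp_rot: [0.006, 2.215, -2.221]
ft_force: [-3.4, 1.3, 11.3]
width: 30.4
```

```bash
python3 -m jog '0 0 0 0 0 0 65; 0 0 0 0 0 0 65; 0 0 0 0 0 0 65; 0 0 0 0 0 0 65; 0 0 0 0 0 0 65; 0 0 0 0 -0.01 0 65; 0 0 0 0 -0.03 0 65; 0 0 0 0 -0.065 0 65; 0 0 0 0 -0.105 0 65; 0 0 0 0 -0.145 0 65'
python3 g.py 409.2 353.4 250;python3 - <<'E'
from ov import *
f=(481.7,-294.3)
L=[(circ(*f,12,23),(0,255,0))]
draw("side",(330,190,410,290),6,L,"pics/s32.png")
E
```

```text
time_s: 57.6
position: [478.0, -295.2, 248.5]
tcp_rot: [0.004, 2.217, -2.222]
ft_force: [1.3, -0.0, -0.3]
width: 55.3
t 57.6 pos [ 478.  -295.2  248.5] w 55.3 F [ 1.3 -0.  -0.3]
turn [-0.002   0.0001 -0.0041] shift [ 0.0688 -0.0031 -0.6486]
```

View pics/s32.png

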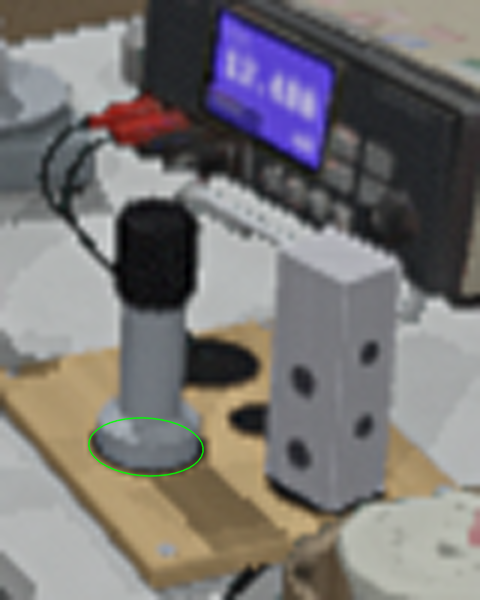

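Plug in place and upright. Now the bottle.

```bash
python3 -m jog '0 0 0 0.003 0 -0.03 65; 0 0 0 0.007 0 -0.07 65; 0 0 0 0.011 0 -0.11 65; 0 0 0 0.016 0 -0.15 65; 0 0 0 0.02 0 -0.19 65; 0 0 0 0.024 0 -0.23 65; 0 0 0 0.029 0 -0.27 65; 0 0 0 0.033 0 -0.31 65; 0 0 0 0.037 0 -0.35 65; 0 0 0 0.041 0 -0.39 65'
python3 g.py 409.2 353.4 220
```

```text
time_s: 58.48
position: [437.0, 96.5, 246.5]
tcp_rot: [0.007, 2.217, -2.219]
ft_force: [1.5, 0.3, 0.1]
width: 55.6
t 58.48 pos [437.   96.5 246.5] w 55.6 F [1.5 0.3 0.1]
turn [-0.0011  0.0002 -0.0064] shift [ 0.0279  0.026  -0.2569]
```

```bash
python3 -m jog '0 0 0 0.004 0 -0.038 65; 0 0 0 0.008 0 -0.077 65; 0 0 0 0.013 0 -0.116 65; 0 0 0 0.017 0 -0.155 65; 0 0 0 0.021 0 -0.193 65; 0 0 0 0.025 0 -0.228 65; 0 0 0 0.0275 0.01 -0.25 65; 0 0 0 0.0275 0.025 -0.257 65; 0 0 0 0.0275 0.045 -0.257 65; 0 0 0 0.0275 0.06 -0.257 65'
python3 g.py 409.2 353.4 121.3
python3 - <<'E'
from ov import *
draw("side",(190,80,310,220),4,[],"pics/s33.png")
E
```

```text
time_s: 59.32
position: [410.0, 352.2, 184.0]
tcp_rot: [0.004, 2.216, -2.221]
ft_force: [0.1, 0.2, -1.4]
width: 55.3
t 59.32 pos [410.  352.2 184. ] w 55.3 F [ 0.1  0.2 -1.4]
turn [-0.0021  0.0011 -0.0047] shift [ 0.0011  0.0627 -0.0013]
```

View pics/s33.png

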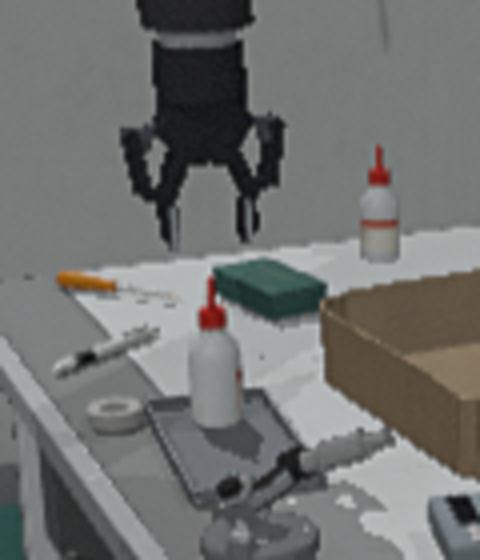

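```bash
python3 -m jog '0 0 0 0.001 0.01 -0.001 65; 0 0 0 0.001 0.025 -0.001 65; 0 0 0 0.001 0.038 -0.001 65; 0 0 0 0.001 0.05 -0.001 65; 0 0 0 0.001 0.058 -0.001 65; 0 0 0 0.001 0.062 -0.001 65; 0 0 0 0.001 0.063 -0.001 65; 0 0 0 0.001 0.063 -0.001 65; 0 0 0 0.001 0.063 -0.001 65; 0 0 0 0.001 0.063 -0.001 65'; python3 g.py 409.2 353.4 121.3
```

```text
time_s: 60.2
position: [410.0, 352.8, 122.5]
tcp_rot: [0.006, 2.217, -2.22]
ft_force: [-0.9, -0.1, 0.4]
width: 55.7
t 60.2 pos [410.  352.8 122.5] w 55.7 F [-0.9 -0.1  0.4]
turn [-0.0009  0.0001 -0.0057] shift [ 0.0009  0.0012 -0.0006]
```

```bash
python3 -m jog '0 0 0 0.001 0.001 -0.0005 65; 0 0 0 0.001 0.001 -0.0005 65; 0 0 0 0.001 0.001 -0.0005 30; 0 0 0 0.001 0.001 -0.0005 0; 0 0 0 0.001 0.001 -0.0005 0; 0 0 0 0.001 0.001 -0.0005 0; 0 0 0 0.001 0.001 -0.0005 0; 0 0 0 0.001 0.001 -0.0005 0; 0 0 0 0.001 0.001 -0.0005 0; 0 0 0 0.001 0.001 -0.0005 0'; python3 g.py 409.2 353.4 121.3
```

```text
time_s: 61.03
position: [408.9, 353.0, 120.9]
tcp_rot: [0.006, 2.217, -2.221]
ft_force: [0.9, 0.3, 2.5]
width: 23.4
t 61.03 pos [408.9 353.  120.9] w 23.4 F [0.9 0.3 2.5]
turn [-0.0018  0.0001 -0.0053] shift [-0.0003 -0.0004 -0.0004]
```

```bash
python3 -m jog '0 0 0 0 -0.004 0 0; 0 0 0 0 -0.012 0 0; 0 0 0 0 -0.024 0 0; 0 0 0 0 -0.04 0 0; 0 0 0 0 -0.057 0 0; 0 0 0 0 -0.074 0 0; 0 0 0 0 -0.091 0 0; 0 0 0 0 -0.108 0 0; 0 0 0 0 -0.125 0 0; 0 0 0 0 -0.14 0 0'; python3 g.py 536.5 -247.5 260
```

```text
time_s: 61.87
position: [407.9, 353.1, 262.4]
tcp_rot: [0.006, 2.217, -2.22]
ft_force: [0.2, 0.4, -0.4]
width: 23.9
t 61.87 pos [407.9 353.1 262.4] w 23.9 F [ 0.2  0.4 -0.4]
turn [-0.0015  0.     -0.0052] shift [-0.1286  0.0039  0.6005]
```

```bash
python3 -m jog '0 0 0 -0.002 0 0.01 0; 0 0 0 -0.006 0 0.03 0; 0 0 0 -0.013 0 0.062 0; 0 0 0 -0.02 0 0.096 0; 0 0 0 -0.028 0 0.13 0; 0 0 0 -0.035 0 0.164 0; 0 0 0 -0.042 0 0.198 0; 0 0 0 -0.05 0 0.232 0; 0 0 0 -0.057 0 0.266 0; 0 0 0 -0.064 0 0.3 0'
python3 g.py 536.5 -247.5 260
```

```text
time_s: 62.7
position: [471.4, 51.1, 261.5]
tcp_rot: [0.005, 2.217, -2.221]
ft_force: [0.7, 0.1, -1.5]
width: 23.5
t 62.7 pos [471.4  51.1 261.5] w 23.5 F [ 0.7  0.1 -1.5]
turn [-0.0018  0.0001 -0.0045] shift [-0.0651  0.0023  0.2986]
```

```bash
python3 -m jog '0 0 0 -0.008 0 0.034 0; 0 0 0 -0.016 0 0.069 0; 0 0 0 -0.024 0 0.104 0; 0 0 0 -0.032 0 0.14 0; 0 0 0 -0.04 0 0.176 0; 0 0 0 -0.048 0 0.212 0; 0 0 0 -0.055 0 0.245 0; 0 0 0 -0.061 0 0.273 0; 0 0 0 -0.065 0 0.291 0; 0 0 0 -0.065 0 0.2985 0'
python3 g.py 536 -247.5 135
```

```text
time_s: 63.53
position: [536.5, -247.9, 261.5]
tcp_rot: [0.006, 2.219, -2.223]
ft_force: [0.8, -0.0, -1.7]
width: 23.9
t 63.53 pos [ 536.5 -247.9  261.5] w 23.9 F [ 0.8 -0.  -1.7]
turn [-0.0018 -0.0026 -0.0031] shift [ 0.0009  0.1265 -0.0006]
```

```bash
python3 -m jog '0 0 0 0.001 0.01 0 0; 0 0 0 0.001 0.028 0 0; 0 0 0 0.001 0.05 0 0; 0 0 0 0.001 0.074 0 0; 0 0 0 0.001 0.095 0 0; 0 0 0 0.001 0.111 0 0; 0 0 0 0.001 0.121 0 0; 0 0 0 0.001 0.125 0 0; 0 0 0 0.001 0.126 0 0; 0 0 0 0.001 0.126 0 0'
python3 g.py 536.5 -247.5 128.9;python3 - <<'E'
from ov import *
f=(537.6,-246.2)
L=[(circ(*f,12,23),(0,255,0))]
draw("side",(330,190,410,290),6,L,"pics/s34.png")
E
```

```text
time_s: 64.37
position: [537.0, -245.3, 137.0]
tcp_rot: [0.006, 2.216, -2.221]
ft_force: [-0.4, -0.3, -0.9]
width: 23.7
t 64.37 pos [ 537.  -245.3  137. ] w 23.7 F [-0.4 -0.3 -0.9]
turn [-0.0022  0.0005 -0.0055] shift [0.0005 0.0081 0.0022]
```

View pics/s34.png

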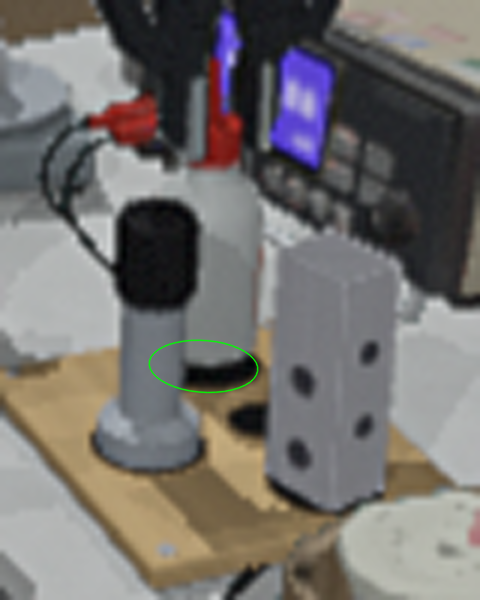

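```bash
python3 -m jog '0 0 0 0.0005 0.0015 0.001 0; 0 0 0 0.0005 0.003 0.001 0; 0 0 0 0.0005 0.0045 0.001 0; 0 0 0 0.0005 0.006 0.001 0; 0 0 0 0.0005 0.0075 0.001 0; 0 0 0 0.0005 0.008 0.001 0; 0 0 0 0.0005 0.008 0.001 0; 0 0 0 0.0005 0.008 0.001 0; 0 0 0 0.0005 0.008 0.001 0; 0 0 0 0.0005 0.008 0.001 0'
```

```text
time_s: 65.25
position: [536.4, -246.7, 128.9]
tcp_rot: [0.006, 2.216, -2.221]
ft_force: [-0.4, 1.2, 5.3]
width: 24.0
```

```bash
python3 -m jog '0 0 0 0 0.0006 0 0; 0 0 0 0 0.0012 0 0; 0 0 0 0 0.0012 0 0; 0 0 0 0 0.0012 0 0; 0 0 0 0 0.0012 0 0; 0 0 0 0 0.0012 0 0; 0 0 0 0 0.0012 0 0; 0 0 0 0 0.0012 0 0; 0 0 0 0 0.0012 0 0; 0 0 0 0 0.0012 0 0'
```

```text
time_s: 66.08
position: [536.7, -246.8, 128.8]
tcp_rot: [0.006, 2.215, -2.221]
ft_force: [-2.8, 1.7, 13.3]
width: 23.8
```

```bash
python3 -m jog '0 0 0 0 -0.0008 0 65; 0 0 0 0 -0.0008 0 65; 0 0 0 0 -0.0008 0 65; 0 0 0 0 -0.0008 0 65; 0 0 0 0 -0.0008 0 65; 0 0 0 0 -0.01 0 65; 0 0 0 0 -0.03 0 65; 0 0 0 0 -0.065 0 65; 0 0 0 0 -0.105 0 65; 0 0 0 0 -0.14 0 65'
```

```text
time_s: 66.92
position: [535.4, -246.4, 270.2]
tcp_rot: [0.006, 2.216, -2.221]
ft_force: [1.1, -0.5, 0.5]
width: 55.7
```

```bash
python3 -m jog '0 0 0 0.005 0 -0.03 65; 0 0 0 0.01 0 -0.07 65; 0 0 0 0.015 0 -0.11 65; 0 0 0 0.02 0 -0.15 65; 0 0 0 0.025 0 -0.19 65; 0 0 0 0.03 0 -0.23 65; 0 0 0 0.035 0 -0.27 65; 0 0 0 0.04 0 -0.31 65; 0 0 0 0.045 0 -0.35 65; 0 0 0 0.05 0 -0.38 65'
python3 -m jog '0 0 0 0.01 0 -0.03 65; 0 0 0 0.02 0 -0.06 65; 0 0 0 0.03 0 -0.09 65; 0 0 0 0.04 0 -0.12 65; 0 0 0 0.05 0 -0.15 65; 0 0 0 0.05 0 -0.17 65; 0 0 0 0.05 0 -0.18 65; 0 0 0 0.05 0 -0.18 65; 0 0 0 0.05 0 -0.18 65; 0 0 0 0.05 0 -0.18 65'
python3 - <<'E'
from ov import *
f=(481.7,-294.3);l=(537.6,-246.2);r=(529.6,-350)
G=(0,255,0)
L=[(circ(*p,12,23),G) for p in (f,l,r)]
draw("side",(270,180,420,290),5,L,"pics/s35.png")
draw("top",(325,165,455,265),6,L+[(circ(557.5,-.3,40,42),G)],"pics/t35.png")
draw("top",(0,0,640,400),1.2,[],"pics/t35f.png")
E
```

```text
time_s: 67.75
position: [485.0, 136.3, 267.3]
tcp_rot: [0.006, 2.217, -2.219]
ft_force: [0.3, 0.3, 0.3]
width: 55.5
time_s: 68.58
position: [435.8, 312.8, 265.7]
tcp_rot: [0.006, 2.217, -2.222]
ft_force: [-0.2, -0.1, 0.8]
width: 55.7
```

View pics/s35.png

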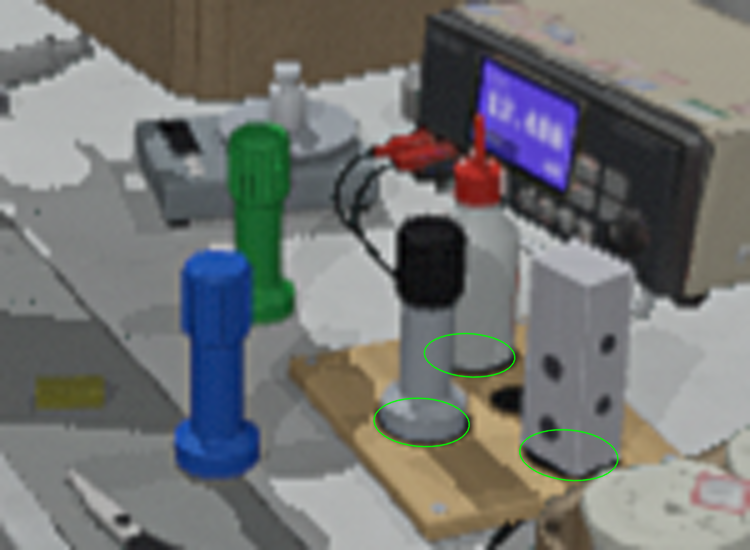

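View pics/t35.png

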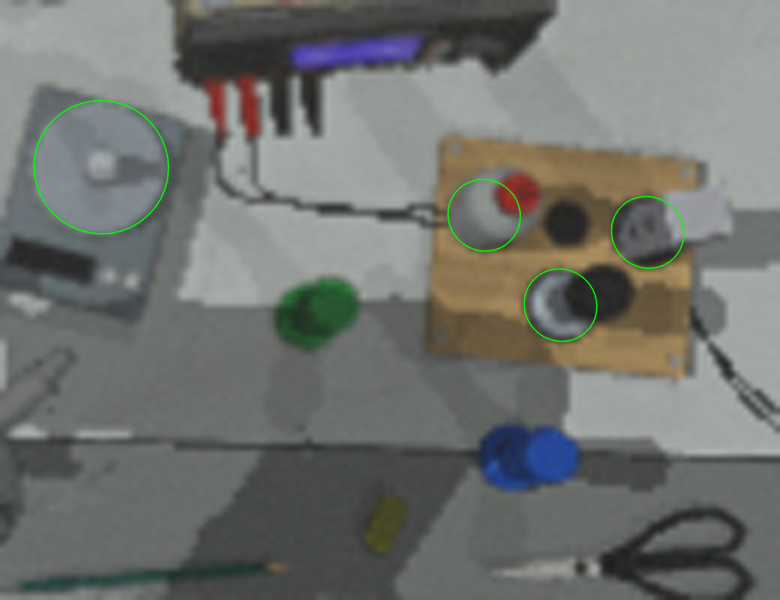

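View pics/t35f.png

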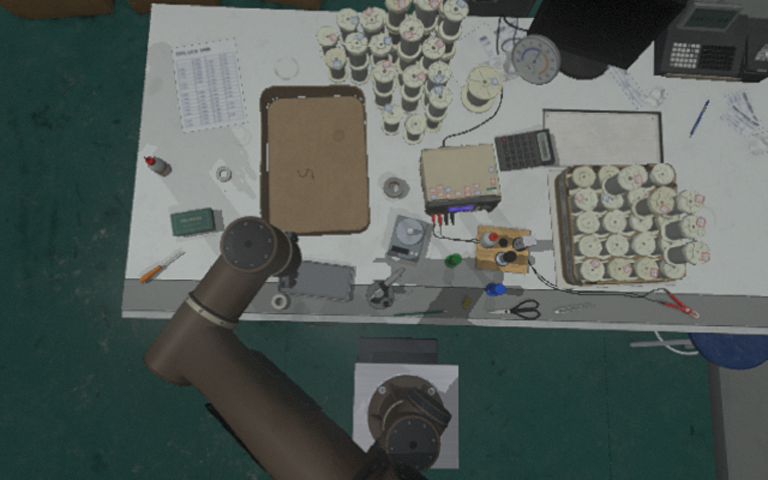

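The top view shows the weight at the centre of the pan, and the bottle, plug and block upright on their own places. The tray is empty, the bystanders are where they were, and the arm is clear, so I'm handing in.

```bash
python3 -c "
from rig import arm
print(arm.close_job())"
```

```text
the job is handed in; nothing more can be done
None
```

The job is done in the order asked and was handed in at about 69 s of the 141 s allowed. No verdict was reported.

- **Setting aside:** I stood the bottle, plug and block upright in the side tray.
- **Weight:** I then stood it in the middle of the scale's pan. The top picture shows it within about 1–2 mm of the centre, upright.
- **Putting back:** I returned the block to the right place, the plug to the front and the bottle to the left. Each was set down at the arm position where I had gripped it, within about 1 mm.

**Last checks:** both cameras show all three upright on their places and the tray empty. The shim, tape and eraser showed no visible movement; I judged that by eye and did not measure it. The gripper was open and clear, and the highest force I read was about 13 N, at set-down.

**Disagreements:** the two cameras and the arm readings differed by about 2–4 mm. One example is the pan centre, where y was +1 mm from the top camera and -2 mm from the side camera. That is well inside the 12 mm allowed for the put-back. No check failed.

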